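Open the curing box, lock its lid stay and bed the board carrier

TASK

Raise the lid of the UV curing box and push the knuckle of its folding stay in past straight, so that the stay is locked and holds the lid up by itself. Only then, under the locked lid, settle the board carrier, whose left edge has ridden up onto the locating frame, so that it lies level on the bed inside the frame. Do not let the lid fall, and leave the other things on the bench where they are.

Things in the scene. Friction and masses are not known exactly. Their poses are not given: they have to be found in the camera images.
- uvbox: UV curing box, fixed on the bench, grey sheet metal, 200 deep (x) x 300 wide (y), rim 75 high, walls 6; lid on top, 34 thick. Origin: centre of the underside. +x to the back where the lid is hinged, -x to the front with the finger flange, +y to the left seen from the front, z up
- hinge (a point): middle of the lid's hinge line, which runs along the box's y (box x 100, z 76); axes as the box's
- lid (a joint): lid angle: 0 shut, positive open. The lid (0.42 kg) falls shut if let go below about 1.25 rad; from there on up the stiff knuckle of the stay holds it for the moment; at 1.396 rad (80 deg) the stay is straight and taut and the lid goes no further
- lid_lip (a point): middle of the lower front edge of the lid's finger flange: a lip 140 wide, 5 thick, standing 22 out from the lid's front, underside 76 above the bench when shut and free below, so that a finger can go under it. The edge is 222 from the hinge line. x along the lid towards the hinge, y left, z square to the lid (up when shut)
- stay_knee (a joint): folding of the steel lid stay at the right end inside the box (lower link 57, from the box; upper link 93, to the lid): 0 folded with the lid shut, grows as the lid rises, 2.83 rad straight, 3.03 rad at its stop past straight = locked. Raising the lid does not take it past straight: the knuckle must be pushed
- knuckle (a point): middle of the stay's knuckle, a steel boss 20 across and 24 long along the box's y (box y -118, 26 from the right wall's inside). With the lid at 1.33 rad it is near box x 6, z 118, bowed up and forward; to lock, push it about 26 down and towards the hinge at some 45 deg, with a few N, to near box x 24, z 99, where it meets its stop
- frame_mid (a point): middle of the opening of the locating frame, on the bed (flat, black, box z 45), at box x -12, y -14; axes as the box's. The frame: dark steel rails 7 high, 10 wide left and right, 8 front and back; opening 94 (x) x 144 (y). Left of the frame the bed is clear for 76, right of it for 48 (where the stay is)
- carrier_mid (a point): middle of the board carrier: loose aluminium plate 90 (x) x 140 (y) x 6, 0.22 kg, z square to it; on top a green circuit board and clamp strips, ends bare for 21. At the start its left (+y) edge lies 4 to 9 over the left rail, its right edge on the bed, tilted 0.05 rad; 6 to 11 to the right it drops in. In place: 3 above frame_mid, 2 play each side
- jar: bystander: amber glass jar with white cap, 56 across, 75 high, standing left of the box; origin under its centre
- driver: bystander: screwdriver 170 long, lying right of the box; origin under its middle
- bin: bystander: blue open parts bin 100 x 140 x 50, back left of the box; origin under its centre
- mouse: bystander: black computer mouse 100 x 58 x 35, right of the box; origin under its centre

How it is judged:
On the way, in this order (a step that is already met when the one before it is completed fails the run):
1. the lid is raised nearly upright (value of joint lid above 1.2 rad), for 0.2 s.
2. the stay is pushed past straight and locked, the lid up (value of joint lid above 1.3 rad and value of joint stay_knee above 2.93 rad), for 0.2 s.
3. the carrier lies level inside the frame under the locked lid (all of step 2 and angle between carrier_mid's own z axis and vertical below 0.017 rad and z of carrier_mid in the frame of frame_mid below 0.0055 m and x of carrier_mid in the frame of frame_mid between -0.005 and 0.005 m and y of carrier_mid in the frame of frame_mid between -0.005 and 0.005 m), for 0.2 s.
At the end, for the whole second after the job is handed in: The lid stands above 1.3 rad on its stay, the stay is past straight by 0.1 rad or more (stay_knee above 2.93), and the carrier lies still inside the frame: tilted less than 0.017 rad, its middle within 5 mm of the frame's centre each way and less than 5.5 mm above the bed (all of step 3 and linear speed of carrier below 0.02 m/s and value of joint lid below 1.45 rad); the robot touches nothing.
It fails at once if a bystander is moved by more than 25 mm (distance of any of jar, driver, bin, mouse from where it was at the start of the episode above 0.025 m).
It fails at once if the lid is let fall (closing faster than 2 rad/s) (velocity of joint lid below -2 rad/s).
It also fails if it takes over 58 s, if anything falls off the work surface, if the arm or the gripper's body presses on something with over 40 N, if the wrist force passes 120 N, or if a joint passes its speed limit or range.

ROBOT

A 7-joint arm with a two-finger parallel gripper is mounted at the origin on the work surface. World frame = base frame: x ahead of the robot, y to its left, z up, the work surface at z = 0. Lengths are in m, angles in rad, forces in N, time in s.
With the tool pointing down it reaches from about 0.35 to 0.9 m from the base axis. Payload 8.1 kg.
Tool frame: the origin (TCP) lies between the finger pads; the fingertips stand 22 mm ahead of it and the grasp point (between the pads) lies 3 mm ahead of it; z points along the fingers, x is the direction in which the jaws open and shut, and the axes are right-handed (so a half turn about z gives the same grasp; the last joint's range is limited). The gripper opens to 92 mm and grips with 3 to 60 N. Pads are 19 mm wide; open, the fingers measure 130 mm over their backs; the gripper's body (75 mm by 190 mm) begins 47 mm behind the grasp point.
Start: joints at [-1.283, 0.434, 0.025, 1.573, -0.012, 1.134, -0.075], TCP at [0.238, 0.578, 0.249] pointing down, gripper open.
Joint ranges: [-2.62, 2.62], [-0.44, 2.09], [-1.27, 1.32], [0.08, 2.57], [-1.32, 4.46], [0.12, 2], [-2.74, 2.74]. Speed limits (rad/s): [2.22, 2.22, 3.01, 3.01, 3.14, 3.14, 3.14].

INTERFACE

Orientations are given as a rotation vector (axis times angle).
In Python, from cell import arm, vision, order gives the robot as it stands.
- The arm moves only by the tool apply_moves, never from a script. Its argument "commands" is a list of rows, each a list of 6 numbers: the shift along the tool's x, y, z in cm, then the turn, a rotation vector about the tool's x, y, z in rad. A call has 1 to 5 rows; each row shifts and turns the commanded pose from where the row before left it, along the tool's axes as they then stand; what a row does not reach is not made up. A row lasts 1/10 s, in which the tool goes at most 50 mm and 8.59 degrees, less where a joint would pass 70% of its speed; a pose out of reach is approached as far as the arm can. A call with a gripper value outside its range is refused whole. "claw" is the closure, from -1 (fully open) to 1 (shut), so that 0 is half open, set as the call begins (left out, the last holds). The fingers move at their own pace and stop on an object; "newtons" is the grip in N (left out, the last holds). Time passes only in rows, so rows that do not move let the fingers close. It gives the time, the measured TCP pose, the force and the opening at its end, in the units of the state.
- arm.observe(): the state, without advancing time (a new reading comes with each control period).
- vision.get_image(name): name is "side" or "top" or "wrist"; returns (picture, depth): 400x640x3 uint8, red, green, blue; 400x640 float32, m along the optical axis (not along the pixel's ray), 0 where there is no reading.
- vision.get_calibration(name): a dict with "K" (3x3 intrinsics, pixels), "R" (3x3) and "t" (3): a world point X has camera coordinates R X + t. Camera axes: x right, y down, z forward; pixel columns grow to the right and rows downward; lengths in m; the calibration is good to about 2 mm. A picture is of the moment at which its call begins: read the wrist's pose just before it. get_calibration takes no time and is no camera call; for the wrist camera it gives the pose at the moment of the call.
- order.sign_off(): hands the job in, once; it reports no verdict.
The state is a dict: "clock": time; "joints": joint angles; "dq": joint speeds; "joint_efforts": joint torques, N m; "position": TCP position; "ee_rot": TCP orientation; "force": force on the tool from outside, world axes, zero at the start; "ft_torque": the same for the moment, N m; "width": opening from 0.0 (shut) to 1.0 (fully open).
Only numpy, scipy, OpenCV 4.12 (cv2) and the standard library are available. Lean on these libraries where they do the work, as an engineer would, in place of code of your own. Each camera call takes 0.05 s, during which the arm holds its last target.

## Working session

There is one attempt and no reset: what is moved stays moved. The work goes in short steps, Python scripts to look and compute and a tool call to move; the robot and the scene stay as the last step left them, time stands still between calls to the robot, and variables do not carry over. Pictures are saved under pics/ and viewed, and the job is handed in when it is done.

Besides the shell and the picture viewer there is one more tool, called after "Request:" as name(argument=value, ...), one argument or row to a line, values as JSON. apply_moves: Moves the arm, as the interface text tells. Its arguments: {"type":"object","properties":{"commands":{"type":"array","items":{"type":"array","items":{"type":"number"}}},"claw":{"type":"number"},"newtons":{"type":"number"}},"required":["commands"]}

```bash
ls -la; mkdir -p pics; python3 - <<'E'
from cell import arm, vision, order
import cv2,numpy as np
s=arm.observe()
for k,v in s.items(): print(k,np.round(v,3))
for n in ["side","top","wrist"]:
    c=vision.get_calibration(n);print(n,np.round(c["K"],1).tolist(),np.round(c["R"],3).tolist(),np.round(c["t"],3), 'cam pos',np.round(-c["R"].T@c["t"],3))
    p,d=vision.get_image(n)
    cv2.imwrite(f"pics/{n}0.png",p[:,:,::-1]); np.save(f"pics/{n}0d.npy",d)
E
```

```text
total 12
drwxr-xr-x  3 agent agent 4096 Dec  6 16:00 .
drwxr-xr-x 23 root  root  4096 Dec  6 15:59 ..
drwxr-xr-x  2 agent agent 4096 Dec  6 16:00 pics
clock 0.0
joints [-1.283  0.435  0.025  1.574 -0.012  1.134 -0.075]
dq [-0.001  0.001 -0.001  0.    -0.     0.002 -0.   ]
joint_efforts [ 1.0000e-03 -6.6787e+01  9.8500e-01 -3.1446e+01 -6.0000e-02  4.3000e-02
  0.0000e+00]
position [0.238 0.577 0.248]
ee_rot [ 2.610e+00  1.747e+00 -2.000e-03]
force [ 0.485 -0.429  0.274]
ft_torque [ 0.003 -0.029 -0.024]
width 0.998
side [[397.4, 0.0, 317.3], [0.0, 397.4, 202.1], [0.0, 0.0, 1.0]] [[0.957, -0.291, -0.017], [-0.181, -0.549, -0.816], [0.228, 0.783, -0.578]] [-0.544  0.19   0.831] cam pos [ 0.366 -0.705  0.626]
top [[498.9, 0.0, 314.0], [0.0, 498.9, 200.0], [0.0, 0.0, 1.0]] [[0.0, -1.0, -0.013], [-0.995, 0.001, -0.095], [0.095, 0.013, -0.995]] [0.059 0.583 1.087] cam pos [0.477 0.045 1.138]
wrist [[357.2, 0.0, 319.4], [0.0, 357.2, 193.3], [0.0, 0.0, 1.0]] [[0.381, 0.925, -0.001], [0.881, -0.362, 0.304], [0.28, -0.117, -0.953]] [-0.625 -0.037  0.391] cam pos [0.161 0.61  0.383]
```

View pics/top0.png

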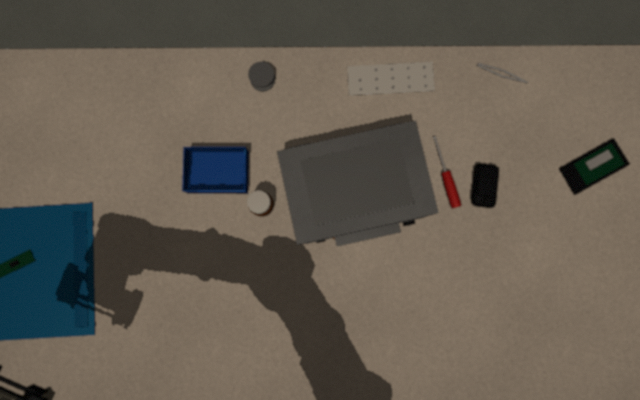

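View pics/side0.png

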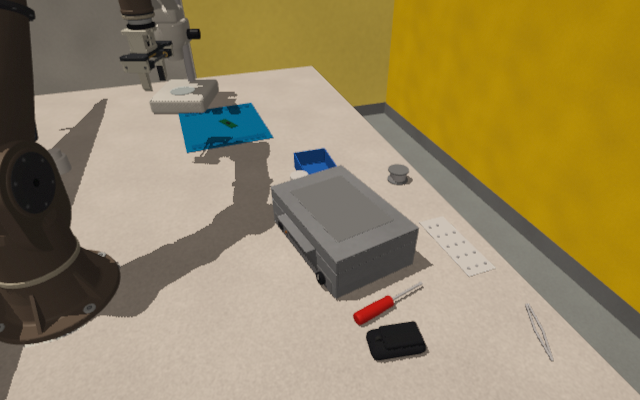

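View pics/wrist0.png

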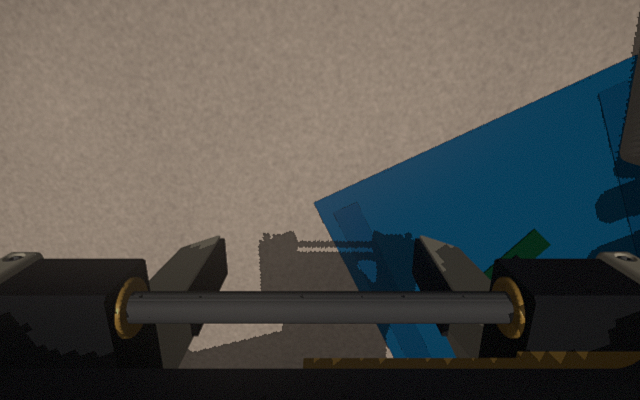

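The top view shows the box lid at about (280–437, 118–240), with its flange in front at (335–400, 222–243). The jar is at (260,203), the bin at (216,170), the driver at (447,175) and the mouse at (485,185). Next I fit the lid's top.

```bash
cat > h.py <<'E'
import numpy as np,cv2
from cell import arm,vision,order
from scipy.spatial.transform import Rotation as Rn
def cloud(n,d):
    c=vision.get_calibration(n);K,R,t=map(np.array,(c["K"],c["R"],c["t"]))
    v,u=np.mgrid[0:400,0:640]
    P=np.stack([(u-K[0,2])/K[0,0]*d,(v-K[1,2])/K[1,1]*d,d],-1)
    return (P-t)@R
def proj(n,X):
    c=vision.get_calibration(n);p=c["K"]@(c["R"]@np.asarray(X).T+np.array(c["t"])[:,None]);return (p[:2]/p[2]).T
E
python3 - <<'E'
from h import *
d=np.load('pics/top0d.npy');W=cloud('top',d)
z=W[...,2]
reg=np.zeros_like(z,bool);reg[100:260,265:450]=1
print('table z',np.median(z[300:,480:]))
m=reg&(z>0.100)&(z<0.125)
print(m.sum(),np.percentile(z[m],[5,50,95]))
n,l,st,c=cv2.connectedComponentsWithStats(m.astype(np.uint8));i=1+st[1:,4].argmax()
P=W[l==i][:,:2]
r=cv2.minAreaRect(P.astype(np.float32));print(r,cv2.boxPoints(r))
m=reg&(z>0.068)&(z<0.095); 
n,l,st,c=cv2.connectedComponentsWithStats(m.astype(np.uint8))
for i in range(1,n):
  if st[i,4]>60: 
    Q=W[l==i]; print(st[i],cv2.minAreaRect(Q[:,:2].astype(np.float32)),np.median(Q[:,2]))
for nm,(a,b,c_,e) in dict(jar=(190,215,248,272),bin=(145,193,182,250),mouse=(162,208,470,500)).items():
  Q=W[a:b,c_:e].reshape(-1,3);Q=Q[Q[:,2]>0.015];print(nm,Q.mean(0),Q.max(0),Q.min(0))
E
```

```text
table z -0.0009194561656120188
13740 [0.1063796  0.10957918 0.11273667]
((0.6151478290557861, -0.029572203755378723), (0.2003847062587738, 0.3006539046764374), 12.501163482666016) [[ 0.48479122  0.09550315]
 [ 0.54987055 -0.19802272]
 [ 0.74550444 -0.15464756]
 [ 0.6804251   0.13887832]]
[265 193   5  17  61] ((0.5764749050140381, 0.1593780219554901), (0.034300755709409714, 0.008668257854878902), 0.6224359273910522) 0.07363081095029748
[334 222  67  24 702] ((0.5066953301429749, -0.053389593958854675), (0.022009924054145813, 0.1397075653076172), 12.482224464416504) 0.080040412594468
jar [0.57378388 0.17555182 0.07217635] [0.6012904  0.20206693 1.13782638] [0.47678508 0.04456657 0.01603818]
bin [0.65506635 0.28358781 0.05418783] [0.70273535 0.35291958 1.13782638] [0.47678508 0.04456657 0.01504914]
mouse [ 0.61601558 -0.32020127  0.03131867] [0.66780025 0.04456657 1.13782638] [ 0.47678508 -0.35653569  0.01512083]
```

```bash
cat >> h.py <<'E'
YAW=np.deg2rad(12.5);O=np.array([0.6151,-0.0296,0.0])
B=Rn.from_euler('z',YAW).as_matrix()
def b2w(p): return O+B@(np.asarray(p,float)/1000)
def w2b(p): return B.T@(np.asarray(p)-O)*1000
def Rt(phi,yaw=0): # tool x along box y, z pointing phi below horizontal toward box +x
    f=np.array([np.cos(phi),0,-np.sin(phi)]);x=np.array([0,1.,0]);y=np.cross(f,x)
    return B@np.stack([x,y,f],1)
def rows(pose0,targets,N):
    """from pose0=(p,R) go to each target in N rows each; rounded; returns rows"""
    p,R=pose0;out=[]
    for (tp,tR) in targets:
        for k in range(N):
            a=1/(N-k)
            d=R.T@(tp-p)*a*100; w=Rn.from_matrix(R.T@tR).as_rotvec()*a
            d=np.round(d,2);w=np.round(w,3);out.append(np.r_[d,w].tolist())
            p=p+R@d/100;R=R@Rn.from_rotvec(w).as_matrix()
    return out
def now():
    s=arm.observe();return np.array(s["position"]),Rn.from_rotvec(s["ee_rot"]).as_matrix()
def show(rs):
    for i in range(0,len(rs),5): print(str(rs[i:i+5]).replace('-0.0,','0,').replace('0.0,','0,'))
def st():
    s=arm.observe();p=w2b(s["position"]);f=Rn.from_rotvec(s["ee_rot"]).as_matrix()
    print('t',s['clock'],'box',p.round(1),'z axis in box',(B.T@f[:,2]).round(3),'x',(B.T@f[:,0]).round(3),'Fbox',(B.T@np.array(s['force'])).round(2),'w',s['width'],'q',np.round(s['joints'],2))
E
python3 - <<'E'
from h import *
st()
show(rows(now(),[(b2w([-210,0,170]),Rt(np.pi/4))],20))
E
```

```text
t 0.15 box [-236.8  674.4  248.1] z axis in box [-0.001 -0.001 -1.   ] x [ 0.572  0.82  -0.001] Fbox [0.37 0.87 0.13] w 0.9955311210872098 q [-1.28  0.44  0.02  1.57 -0.01  1.13 -0.08]
[[-2.69, 2.04, 0.39, -0.038, 0.012, -0.029], [-2.75, 1.94, 0.44, -0.038, 0.012, -0.029], [-2.81, 1.85, 0.48, -0.038, 0.012, -0.029], [-2.87, 1.74, 0.51, -0.038, 0.012, -0.029], [-2.93, 1.64, 0.54, -0.038, 0.012, -0.029]]
[[-2.98, 1.53, 0.56, -0.038, 0.012, -0.029], [-3.03, 1.43, 0.58, -0.038, 0.012, -0.029], [-3.07, 1.31, 0.6, -0.038, 0.012, -0.029], [-3.12, 1.2, 0.61, -0.038, 0.012, -0.029], [-3.16, 1.09, 0.62, -0.038, 0.012, -0.029]]
[[-3.2, 0.97, 0.62, -0.038, 0.012, -0.029], [-3.23, 0.86, 0.61, -0.038, 0.012, -0.029], [-3.26, 0.74, 0.61, -0.038, 0.012, -0.029], [-3.29, 0.62, 0.59, -0.038, 0.012, -0.029], [-3.31, 0.5, 0.57, -0.038, 0.012, -0.028]]
[[-3.33, 0.39, 0.55, -0.038, 0.012, -0.029], [-3.34, 0.27, 0.52, -0.038, 0.012, -0.028], [-3.36, 0.16, 0.49, -0.038, 0.012, -0.029], [-3.36, 0.04, 0.46, -0.038, 0.012, -0.028], [-3.37, -0.07, 0.42, -0.039, 0.011, -0.029]]
```

Request:
apply_moves(
  commands=[
    [-2.7,2.0,0.4,-0.038,0.012,-0.029],
    [-2.75,1.95,0.45,-0.038,0.012,-0.029],
    [-2.8,1.85,0.5,-0.038,0.012,-0.029],
    [-2.85,1.75,0.5,-0.038,0.012,-0.029],
    [-2.95,1.65,0.55,-0.038,0.012,-0.029],
  ],
  claw=1,
  newtons=20,
)

```text
clock: 0.65
position: [0.2812, 0.4134, 0.2284]
ee_rot: [2.369, 1.852, 0.236]
force: [1.1, -0.2, -0.0]
width: 0.616
```

Request:
apply_moves(
  commands=[
    [-3.0,1.55,0.55,-0.038,0.012,-0.029],
    [-3.05,1.45,0.6,-0.038,0.012,-0.029],
    [-3.05,1.3,0.6,-0.038,0.012,-0.029],
    [-3.1,1.2,0.6,-0.038,0.012,-0.029],
    [-3.15,1.1,0.6,-0.038,0.012,-0.029],
  ],
)

```text
clock: 1.15
position: [0.3244, 0.2504, 0.2091]
ee_rot: [2.115, 1.922, 0.451]
force: [1.1, -1.1, 0.3]
width: 0.178
```

Request:
apply_moves(
  commands=[
    [-3.2,0.95,0.6,-0.038,0.012,-0.029],
    [-3.25,0.85,0.6,-0.038,0.012,-0.029],
    [-3.25,0.75,0.6,-0.038,0.012,-0.029],
    [-3.3,0.6,0.6,-0.038,0.012,-0.029],
    [-3.3,0.5,0.55,-0.038,0.012,-0.029],
  ],
)

```text
clock: 1.65
position: [0.3562, 0.139, 0.1995]
ee_rot: [1.936, 1.945, 0.594]
force: [0.8, 0.0, 0.4]
width: 0.006
```

Request:
apply_moves(
  commands=[
    [-3.35,0.4,0.55,-0.038,0.012,-0.029],
    [-3.35,0.25,0.5,-0.038,0.012,-0.029],
    [-3.35,0.15,0.5,-0.038,0.012,-0.029],
    [-3.35,0.05,0.45,-0.038,0.012,-0.029],
    [-3.35,-0.05,0.4,-0.038,0.012,-0.029],
  ],
)

```text
clock: 2.15
position: [0.3624, 0.1058, 0.2007]
ee_rot: [1.894, 1.96, 0.629]
force: [0.1, -0.9, -0.2]
width: 0.007
```

```bash
python3 - <<'E'
from h import *
st()
# pre-contact: 45mm in front of final
f=np.array([.7071,0,-.7071]);n=np.array([.7071,0,.7071]);E=np.array([-122,0,76])
T=E+15*f-5*n-9.5*n-22*f;print(T)
show(rows(now(),[(b2w(T-[45,0,0]),Rt(np.pi/4))],5))
E
```

```text
t 2.15 box [-217.4  186.8  200.7] z axis in box [ 0.536 -0.04  -0.843] x [0.166 0.984 0.059] Fbox [-0.06 -0.92 -0.23] w 0.007023746595942444 q [ 0.01 -0.12 -0.59  2.57  0.82  0.23  0.24]
[-137.20265    0.        70.69675]
[[-3.72, -0.17, 2.72, -0.043, 0.012, -0.033], [-3.74, -0.4, 2.66, -0.043, 0.012, -0.034], [-3.75, -0.65, 2.59, -0.043, 0.011, -0.033], [-3.75, -0.88, 2.52, -0.043, 0.012, -0.034], [-3.75, -1.11, 2.44, -0.043, 0.011, -0.033]]
```

```bash
cat > fit.py <<'E'
from h import *
import itertools
q1=np.array([-1.283,0.435,0.025,1.574,-0.012,1.134,-0.075]);p1=np.array([.238,.577,.248]);R1=Rn.from_rotvec([2.610,1.747,-.002])
s=arm.observe();q2=np.array(s['joints']);p2=np.array(s['position']);R2=Rn.from_rotvec(s['ee_rot'])
best=[]
for sg in itertools.product([1,-1],repeat=7):
    def mid(q): return Rn.from_euler('ZYZYZYZ'[0:1],[sg[0]*q[0]]) if 0 else None
    def ch(q,ax='zyzyzyz'):
        R=Rn.identity()
        for a,b,c in zip(ax,q,sg): R=R*Rn.from_euler(a,b*c)
        return R
    # C*ch*D=R ; relative: eliminate with D: tool yaw d, C: base yaw c
    for c in np.linspace(-np.pi,np.pi,73):
        D=(Rn.from_euler('z',c)*ch(q1)).inv()*R1
        e=(R2.inv()*Rn.from_euler('z',c)*ch(q2)*D).magnitude()
        # tool z must be D maps z->z
        t=np.linalg.norm(D.apply([0,0,1])-[0,0,1])
        best.append((e+t,e,t,sg,c))
best.sort(key=lambda b:b[0])
for b in best[:8]: print(b)
E
python3 fit.py
```

```text
(np.float64(0.0010022932925697722), 0.0006377597888451841, np.float64(0.0003645335037245882), (-1, -1, -1, -1, -1, -1, -1), np.float64(-3.141592653589793))
(np.float64(0.0010022932925697727), 0.0006377597888451842, np.float64(0.0003645335037245884), (-1, -1, -1, -1, -1, -1, -1), np.float64(3.141592653589793))
(np.float64(0.0010022932925697974), 0.000637759788845209, np.float64(0.0003645335037245883), (-1, 1, -1, 1, -1, 1, -1), np.float64(0.0))
(np.float64(0.04903182580945079), 0.04874848663719513, np.float64(0.00028333917225565903), (-1, 1, -1, 1, -1, 1, -1), np.float64(0.08726646259971638))
(np.float64(0.04903182580945085), 0.048748486637195186, np.float64(0.0002833391722556588), (-1, -1, -1, -1, -1, -1, -1), np.float64(-3.0543261909900767))
(np.float64(0.049472910126314815), 0.04900858459498679, np.float64(0.00046432553132802804), (-1, 1, -1, 1, -1, 1, -1), np.float64(-0.08726646259971638))
(np.float64(0.04947291012631484), 0.04900858459498682, np.float64(0.0004643255313280282), (-1, -1, -1, -1, -1, -1, -1), np.float64(3.0543261909900767))
(np.float64(0.09777683641005483), 0.09753561498126552, np.float64(0.00024122142878930917), (-1, 1, -1, 1, -1, 1, -1), np.float64(0.17453292519943275))
```

```bash
cat >> h.py <<'E'
def Rf(f,x):
    f=np.array(f,float);f/=np.linalg.norm(f);x=np.array(x,float);x-=f*(x@f);x/=np.linalg.norm(x)
    return B@np.stack([x,np.cross(f,x),f],1)
import json,os
def log():
    s=arm.observe();open('log.jsonl','a').write(json.dumps([np.array(s['joints']).tolist(),np.array(s['position']).tolist()])+'\n')
def chain(q):
    R=Rn.identity();out=[]
    for a,b in zip('zyzyzyz',q*np.array([-1,1,-1,1,-1,1,-1])):
        R=R*Rn.from_euler(a,b);out.append(R.as_matrix())
    return out
E
python3 - <<'E'
from h import *
open('log.jsonl','a').write(json.dumps([[-1.283,0.435,0.025,1.574,-0.012,1.134,-0.075],[.238,.577,.248]])+'\n')
log()
show(rows(now(),[(b2w([-185,60,150]),Rf([.5,-.5,-.707],[0,.816,-.577]))],10))
E
```

```text
[[-1.22, 0.21, 0.65, -0.001, -0.049, -0.049], [-1.2, 0.15, 0.71, -0.001, -0.049, -0.049], [-1.17, 0.1, 0.77, -0.001, -0.049, -0.049], [-1.14, 0.04, 0.83, -0.001, -0.049, -0.049], [-1.09, -0.02, 0.88, -0.001, -0.049, -0.049]]
[[-1.05, -0.07, 0.93, 0, -0.049, -0.049], [-1.0, -0.12, 0.98, 0, -0.049, -0.049], [-0.94, -0.17, 1.03, -0.001, -0.049, -0.049], [-0.87, -0.21, 1.08, 0, -0.049, -0.048], [-0.81, -0.25, 1.12, -0.001, -0.05, -0.049]]
```

Request:
apply_moves(
  commands=[
    [-1.2,0.2,0.65,0,-0.049,-0.049],
    [-1.2,0.15,0.7,0,-0.049,-0.049],
    [-1.2,0.1,0.75,0,-0.049,-0.049],
    [-1.15,0.05,0.85,0,-0.049,-0.049],
    [-1.1,0,0.9,0,-0.049,-0.049],
  ],
)

```text
clock: 2.65
position: [0.3927, 0.0468, 0.1755]
ee_rot: [1.608, 1.984, 0.309]
force: [0.1, -0.1, 0.8]
width: 0.007
```

```bash
python3 - <<'E'
from h import *
st();log()
show(rows(now(),[(b2w([-185,60,150]),Rf([.5,-.5,-.707],[0,.816,-.577]))],5))
E
```

```text
t 2.65 box [-200.6  122.7  175.5] z axis in box [ 0.505 -0.282 -0.816] x [ 0.086  0.957 -0.277] Fbox [ 0.09 -0.15  0.82] w 0.007122228058901282 q [ 0.04  0.07 -0.76  2.56  1.32  0.57 -0.09]
[[-1.03, -0.08, 0.93, -0.001, -0.049, -0.048], [-0.98, -0.13, 0.98, -0.001, -0.049, -0.048], [-0.92, -0.17, 1.02, -0.001, -0.049, -0.049], [-0.87, -0.22, 1.07, -0.002, -0.049, -0.048], [-0.8, -0.26, 1.1, -0.001, -0.049, -0.049]]
```

Request:
apply_moves(
  commands=[
    [-1.05,-0.1,0.95,0,-0.049,-0.048],
    [-1.0,-0.15,1.0,0,-0.049,-0.048],
    [-0.9,-0.15,1.0,0,-0.049,-0.049],
    [-0.85,-0.2,1.05,0,-0.049,-0.048],
    [-0.8,-0.25,1.1,0,-0.049,-0.049],
  ],
)

```text
clock: 3.15
position: [0.4225, -0.0124, 0.1503]
ee_rot: [1.329, 1.956, 0.012]
force: [-1.3, 1.8, -1.5]
width: 0.007
```

```bash
python3 - <<'E'
from h import *
st();log()
show(rows(now(),[(b2w([-165,50,75]),Rf([.5,-.5,-.707],[0,.816,-.577]))],5))
E
```

```text
t 3.15 box [-184.3   58.5  150.3] z axis in box [ 0.487 -0.504 -0.713] x [ 0.005  0.818 -0.575] Fbox [-0.88  1.99 -1.45] w 0.006752821260715755 q [ 0.29  0.54 -1.27  2.57  1.5   1.29 -0.17]
[[0.73, -0.31, 1.35, -0.003, 0, -0.001], [0.73, -0.32, 1.35, -0.003, 0, -0.001], [0.73, -0.32, 1.34, -0.003, 0, -0.001], [0.73, -0.32, 1.35, -0.003, 0, -0.001], [0.73, -0.33, 1.34, -0.003, 0, -0.002]]
```

```bash
cat > fk.py <<'E'
from h import *
def A(q):
    c=chain(np.array(q));R1,R2,R3,R4,R5,R6,R7=c
    return np.stack([[0,0,1.],R1[:,1],R1[:,0],R2[:,2],R3[:,1],R3[:,0],R4[:,2],R5[:,1],R6[:,2]],1)
L=[json.loads(l) for l in open('log.jsonl')]
M=np.vstack([A(q) for q,p in L]);y=np.concatenate([p for q,p in L])
E
python3 - <<'E'
from fk import *
for cols in ([0,1,2,3,4,5,6,7,8],[0,1,2,3,4,6,7,8],[0,1,3,4,6,7,8],[0,2,3,6,8]):
    x,r,k,s=np.linalg.lstsq(M[:,cols],y,rcond=None);print(cols,x.round(3),'res',np.abs(M[:,cols]@x-y).max().round(4),s.round(3)[-2:])
E
```

```text
[0, 1, 2, 3, 4, 5, 6, 7, 8] [ 0.273 -0.037 -0.001  0.558 -0.017 -0.     0.428 -0.001  0.35 ] res 0.0001 [0.229 0.113]
[0, 1, 2, 3, 4, 6, 7, 8] [ 0.273 -0.037 -0.001  0.558 -0.017  0.428 -0.001  0.35 ] res 0.0001 [0.331 0.113]
[0, 1, 3, 4, 6, 7, 8] [ 0.272 -0.036  0.557 -0.017  0.427 -0.001  0.348] res 0.0002 [0.448 0.315]
[0, 2, 3, 6, 8] [0.131 0.175 0.426 0.288 0.155] res 0.0565 [0.376 0.165]
```

```bash
cat > ik.py <<'E'
from h import *
from scipy.optimize import least_squares
LK=np.array([.272,-.036,.557,-.017,.427,-.001,.348])
lo=np.array([-2.62,-.44,-1.27,.08,-1.32,.12,-2.74]);hi=np.array([2.62,2.09,1.32,2.57,4.46,2,2.74])
def D():
    q=np.array([-1.283,0.435,0.025,1.574,-0.012,1.134,-0.075]);return chain(q)[6].T@Rn.from_rotvec([2.610,1.747,-.002]).as_matrix()
DD=Rn.from_euler('z',Rn.from_matrix(D()).as_euler('zyx')[0]).as_matrix()
def fk(q):
    R1,R2,R3,R4,R5,R6,R7=chain(np.asarray(q))
    p=LK[0]*np.array([0,0,1])+LK[1]*R1[:,1]+LK[2]*R2[:,2]+LK[3]*R3[:,1]+LK[4]*R4[:,2]+LK[5]*R5[:,1]+LK[6]*R6[:,2]
    return p,R7@DD
def ik(p,R,q0,w=1e-3,qc=None):
    qc=q0 if qc is None else qc
    def e(q):
        P,Q=fk(q);return np.r_[(P-p)*5,Rn.from_matrix(R.T@Q).as_rotvec(),w*(q-qc)]
    r=least_squares(e,np.clip(q0,lo+1e-4,hi-1e-4),bounds=(lo,hi));P,Q=fk(r.x)
    return r.x,np.linalg.norm(P-p)*1e3,Rn.from_matrix(R.T@Q).magnitude()
def many(p,R,n=30,seed=0):
    g=np.random.default_rng(seed);S=[]
    for i in range(n):
        q,a,b=ik(p,R,g.uniform(lo,hi),w=1e-3,qc=(lo+hi)/2)
        if a<1.5 and b<.02:
            m=np.min(np.minimum(q-lo,hi-q)); S.append((m,q))
    S.sort(key=lambda t:-t[0]);return S
E
python3 - <<'E'
from ik import *
s=arm.observe();print(fk(s['joints'])[0]-s['position'],Rn.from_matrix(fk(s['joints'])[1].T@now()[1]).magnitude())
def test(f,x,tip,name):
    f=np.array(f)/np.linalg.norm(f);p=b2w(np.array(tip)-22*f);S=many(p,Rf(f,x),25)
    print(name,len(S),[(round(m,2),q.round(2).tolist()) for m,q in S[:2]])
test([.5,-.5,-.707],[0,.816,-.577],[-120,33,40],'mix')
test([.707,0,-.707],[0,1,0],[-122,0,55],'fwd')
test([.707,0,-.707],[0,1,0],[-122,0+50,55],'fwd left')
test([.5,.5,-.707],[0,.816,.577],[-120,-33,40],'mixR')
test([.707,0,-.707],[0,-1,0],[-122,0,55],'fwd flip')
test([.707,0,-.707],[0,1,0],[24-7,-118,99+7],'knuckle')
test([.0,0,-1],[0,1,0],[24-7,-118,99+7],'knuckle vert')
test([.0,0,-1],[0,1,0],[-12,65,54],'carrier vert')
E
```

```text
[0.00048266 0.00038592 0.00023384] 0.0005232763312332886
mix 17 [(np.float64(0.0), [-0.2, 0.65, -0.51, 2.57, 1.89, 1.07, -0.5]), (np.float64(0.0), [-0.2, 0.65, -0.51, 2.57, 1.89, 1.07, -0.5])]
fwd 0 []
fwd left 0 []
mixR 12 [(np.float64(0.0), [1.41, 1.14, -1.27, 2.1, 0.6, 0.48, 1.59]), (np.float64(0.0), [1.41, 1.14, -1.27, 2.1, 0.6, 0.48, 1.59])]
fwd flip 0 []
knuckle 12 [(np.float64(0.18), [1.11, 0.79, -1.08, 2.16, 2.25, 0.3, 0.04]), (np.float64(0.18), [1.11, 0.79, -1.08, 2.16, 2.25, 0.3, 0.04])]
knuckle vert 14 [(np.float64(0.28), [0.69, 0.83, -0.99, 1.52, 0.73, 1.19, 1.36]), (np.float64(0.28), [0.69, 0.83, -0.99, 1.52, 0.73, 1.19, 1.36])]
carrier vert 14 [(np.float64(0.28), [0.49, 0.8, -0.99, 1.78, 0.78, 1.01, 0.97]), (np.float64(0.28), [0.49, 0.8, -0.99, 1.78, 0.78, 1.01, 0.97])]
```

```bash
cat > plan.py <<'E'
from ik import *
def geom(f,tx=-112,y=30,zc=68):
    f=np.array(f)/np.linalg.norm(f);x=np.cross(f,[1,0,0]);x*=np.sign(x[1]);x/=np.linalg.norm(x);yt=np.cross(f,x)
    ridge=9.5*yt-19*x
    rt=np.array([tx,y,zc+(tx+122)*f[2]/f[0]])   # ridge tip
    tip=rt-ridge
    low=tip-66*f+95*x-37.5*yt
    fr=tip-66*f+37.5*yt
    return f,x,tip,low[2],fr[0],tip[2]-9.5*yt[2]-19*abs(x[2])
E
python3 - <<'E'
from plan import *
for f in ([.5,-.5,-.707],[.5,-.65,-.6],[.42,-.62,-.66],[.42,-.5,-.76],[.42,-.75,-.5],[.5,-.4,-.77],[.35,-.6,-.7]):
  for y in (20,50):
    f_,x,tip,lz,fx,tz=geom(f,y=y);S=many(b2w(tip-22*f_),Rf(f_,x),10)
    print(np.round(f_,2),y,tip.round(0),'bodylow z %.0f front x %.0f tiplow %.0f'%(lz,fx,tz),len(S),[(round(m,2),q.round(2).tolist()) for m,q in S[:1]])
E
```

```text
[ 0.5  -0.5  -0.71] 20 [-120.   33.   39.] bodylow z 16 front x -121 tiplow 24 4 [(np.float64(0.0), [-0.19, 0.66, -0.52, 2.57, 1.89, 1.08, -0.5])]
[ 0.5  -0.5  -0.71] 50 [-120.   63.   39.] bodylow z 16 front x -121 tiplow 24 4 [(np.float64(0.02), [-0.29, 0.65, -0.5, 2.55, 1.81, 1.07, -0.52])]
[ 0.49 -0.64 -0.59] 20 [-120.   29.   39.] bodylow z -4 front x -120 tiplow 22 3 [(np.float64(0.03), [-0.41, 0.78, -0.41, 2.54, 1.75, 1.24, -0.52])]
[ 0.49 -0.64 -0.59] 50 [-120.   59.   39.] bodylow z -4 front x -120 tiplow 22 3 [(np.float64(0.06), [-0.49, 0.78, -0.42, 2.51, 1.67, 1.24, -0.51])]
[ 0.42 -0.62 -0.66] 20 [-121.   31.   36.] bodylow z 3 front x -114 tiplow 20 4 [(np.float64(0.08), [-0.36, 0.7, -0.41, 2.49, 1.68, 1.11, -0.39])]
[ 0.42 -0.62 -0.66] 50 [-121.   61.   36.] bodylow z 3 front x -114 tiplow 20 4 [(np.float64(0.11), [-0.43, 0.7, -0.42, 2.46, 1.6, 1.11, -0.38])]
[ 0.42 -0.5  -0.76] 20 [-121.   34.   36.] bodylow z 21 front x -114 tiplow 22 4 [(np.float64(0.07), [-0.21, 0.6, -0.45, 2.5, 1.77, 0.92, -0.36])]
[ 0.42 -0.5  -0.76] 50 [-121.   64.   36.] bodylow z 21 front x -11
[... 270 characters left out ...]
8.] bodylow z -17 front x -114 tiplow 20 3 [(np.float64(0.15), [-0.6, 0.85, -0.35, 2.42, 1.51, 1.29, -0.4])]
[ 0.5  -0.4  -0.77] 20 [-120.   35.   40.] bodylow z 30 front x -121 tiplow 27 4 [(np.float64(0.0), [-0.03, 0.59, -0.56, 2.57, 1.99, 0.93, -0.49])]
[ 0.5  -0.4  -0.77] 50 [-120.   65.   40.] bodylow z 30 front x -121 tiplow 27 3 [(np.float64(0.01), [-0.14, 0.58, -0.55, 2.56, 1.91, 0.93, -0.52])]
[ 0.35 -0.61 -0.71] 20 [-121.   32.   33.] bodylow z 8 front x -109 tiplow 18 4 [(np.float64(0.14), [-0.33, 0.66, -0.39, 2.43, 1.59, 1.01, -0.26])]
[ 0.35 -0.61 -0.71] 50 [-121.   62.   33.] bodylow z 8 front x -109 tiplow 18 4 [(np.float64(0.16), [-0.4, 0.66, -0.41, 2.41, 1.52, 1.03, -0.26])]
```

```bash
cat >> plan.py <<'E'
def fth(th,f0=(.42,-.5,-.76),f1=(.12,-.45,-.88)):
    k=np.clip(th/1.35,0,1);f=(1-k)*np.array(f0)+k*np.array(f1);return f/np.linalg.norm(f)
def pose(th,y=47,cl=0.,off=0):
    f=fth(th);x=np.cross(f,[1,0,0]);x/=np.linalg.norm(x);x*=np.sign(x[1]);R=Rf(f,x)
    E=np.array([100-222*np.cos(th),y,76+222*np.sin(th)])-cl*np.array([np.sin(th),0,np.cos(th)])
    return b2w(E+[off,0,0])-R@np.array([-19,9.5,-2])/1000,R
E
python3 - <<'E'
from plan import *
q=np.array(arm.observe()['joints'])
seq=[(0,30,-45),(0,8,0)]+[(t,0,0) for t in np.linspace(0,1.37,12)]
for i,(t,c,o) in enumerate(seq):
    p,R=pose(t,cl=c,off=o);q,a,b=ik(p,R,q,w=5e-3);print(round(t,2),w2b(p).round(0),q.round(2),round(a,1),round(b,3))
show(rows(now(),[pose(0,cl=30,off=-45)],5))
E
```

```text
0 [-175.   60.   31.] [ 0.14  0.93 -1.1   2.57  1.69  1.49 -0.4 ] 0.0 0.0
0 [-130.   60.   53.] [ 0.22  0.86 -1.11  2.46  1.68  1.43 -0.22] 0.0 0.0
0.0 [-130.   60.   61.] [ 0.23  0.84 -1.13  2.46  1.66  1.42 -0.2 ] 0.0 0.0
0.12 [-128.   60.   89.] [ 0.29  0.77 -1.19  2.42  1.57  1.37 -0.09] 0.0 0.0
0.25 [-123.   60.  116.] [ 0.35  0.71 -1.24  2.36  1.48  1.34  0.03] 0.0 0.0
0.37 [-115.   61.  143.] [ 0.39  0.65 -1.27  2.3   1.4   1.31  0.15] 0.0 0.0
0.5 [-103.   61.  168.] [ 0.42  0.6  -1.27  2.22  1.31  1.29  0.27] 0.0 0.0
0.62 [-89.  61. 192.] [ 0.44  0.57 -1.27  2.14  1.24  1.29  0.38] 0.0 0.0
0.75 [-72.  61. 214.] [ 0.45  0.56 -1.27  2.06  1.18  1.32  0.48] 0.0 0.0
0.87 [-52.  62. 233.] [ 0.44  0.57 -1.27  1.97  1.14  1.36  0.56] 0.0 0.0
1.0 [-30.  62. 250.] [ 0.42  0.59 -1.26  1.87  1.11  1.42  0.63] 0.0 0.0
1.12 [ -6.  62. 264.] [ 0.39  0.62 -1.24  1.78  1.09  1.47  0.7 ] 0.0 0.0
1.25 [ 20.  62. 275.] [ 0.36  0.65 -1.22  1.68  1.08  1.52  0.75] 0.0 0.0
1.37 [ 47.  62. 282.] [ 0.32  0.69 -1.2   1.58  1.08  1.57  0.8 ] 0.0 0.0
[[1.4, -0.79, 1.79, 0.015, 0.006, 0.002], [1.38, -0.76, 1.81, 0.015, 0.006, 0.002], [1.37, -0.74, 1.82, 0.015, 0.006, 0.002], [1.36, -0.71, 1.84, 0.015, 0.006, 0.002], [1.35, -0.68, 1.87, 0.016, 0.005, 0.002]]
```

```bash
python3 - <<'E'
from plan import *
show(rows(now(),[pose(0,cl=11,off=-40)],5))
E
```

```text
[[1.18, -0.55, 1.56, 0.015, 0.006, 0.002], [1.17, -0.52, 1.58, 0.015, 0.006, 0.002], [1.16, -0.5, 1.6, 0.015, 0.006, 0.002], [1.14, -0.48, 1.61, 0.015, 0.006, 0.002], [1.14, -0.46, 1.62, 0.016, 0.005, 0.002]]
```

Request:
apply_moves(
  commands=[
    [1.2,-0.55,1.55,0.015,0.006,0.002],
    [1.2,-0.5,1.6,0.015,0.006,0.002],
    [1.15,-0.5,1.6,0.015,0.006,0.002],
    [1.15,-0.5,1.6,0.015,0.006,0.002],
    [1.15,-0.45,1.6,0.015,0.006,0.002],
  ],
)

```text
clock: 3.65
position: [0.4362, -0.0029, 0.0489]
ee_rot: [1.391, 2.0, -0.032]
force: [0.5, -0.2, 1.0]
width: 0.006
```

```bash
python3 - <<'E'
from plan import *
st()
for n in ("side","wrist"):
    p,d=vision.get_image(n);cv2.imwrite(f"pics/{n}1.png",p[:,:,::-1])
p,d=vision.get_image("side");u,v=proj("side",[b2w([-110,30,70])])[0].astype(int);
c=p[max(0,v-80):v+80,max(0,u-110):u+110,::-1];cv2.imwrite("pics/side1z.png",cv2.resize(c,None,fx=3.4,fy=3.4))
show(rows(now(),[pose(0,cl=9)],5))
E
```

```text
t 3.65 box [-168.9   64.8   48.9] z axis in box [ 0.422 -0.493 -0.761] x [-0.006  0.838 -0.546] Fbox [ 0.4  -0.3   0.97] w 0.006412397132899431 q [ 0.16  0.86 -1.12  2.55  1.66  1.44 -0.34]
[[-0.12, 0.71, 0.35, 0.001, -0.001, 0.001], [-0.12, 0.71, 0.34, 0, -0.001, 0.001], [-0.12, 0.71, 0.34, 0.001, -0.002, 0.001], [-0.11, 0.71, 0.35, 0, -0.001, 0.001], [-0.12, 0.72, 0.34, 0.001, -0.002, 0.0]]
```

View pics/side1z.png

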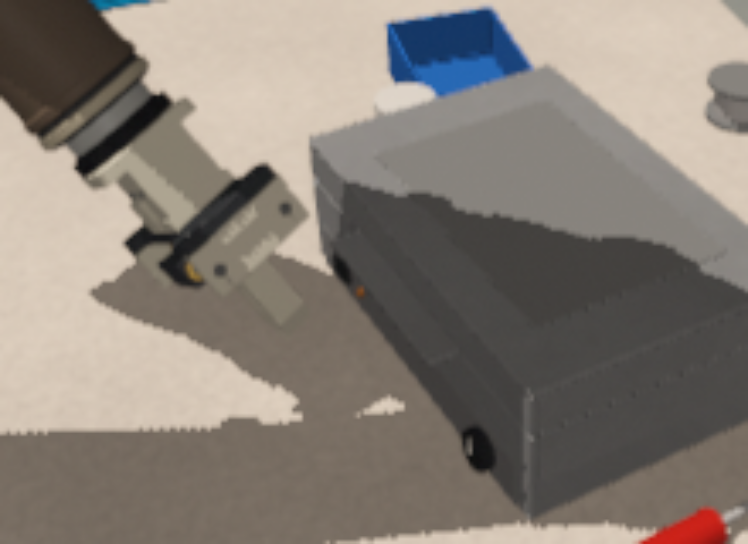

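View pics/wrist1.png

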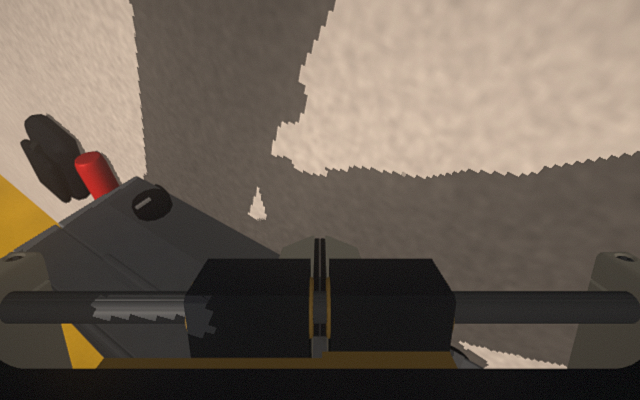

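```bash
python3 - <<'E'
from plan import *
d=np.load('pics/top0d.npy');W=cloud('top',d);b=(W-O)@B*1000
for r0,c0 in ((240,320),(222,409)):
    s=b[r0-6:r0+6,c0-9:c0+9].reshape(-1,3);s=s[(s[:,2]>8)&(s[:,2]<70)];print(s.round(0)[:12])
# side view ray to front plane x=-103
c=vision.get_calibration('side')
u,v=proj("side",[b2w([-110,30,70])])[0].astype(int)
for px in ((342,265),(360,290),(478,449)):
    uu=u-110+px[0]/3.4 if u>110 else px[0]/3.4;vv=v-80+px[1]/3.4
    r=c['R'].T@np.linalg.solve(c['K'],[uu,vv,1]);o=-c['R'].T@c['t'];ob=w2b(o);rb=B.T@r;k=(-103-ob[0])/rb[0];print(px,(ob+k*rb).round(0))
E
```

```text
[[-100.   81.   47.]
 [-100.   93.   65.]
 [-100.   90.   38.]
 [-101.   88.   41.]
 [-101.   86.   41.]
 [-101.   84.   40.]
 [-100.  101.   50.]
 [-101.   97.   42.]
 [-101.   95.   41.]
 [-102.   93.   33.]
 [-102.   91.   33.]
 [-100.  111.   42.]]
[[-100. -106.   62.]
 [-100. -112.   41.]
 [-101. -115.   39.]
 [-101. -117.   39.]
 [-101. -120.   36.]
 [-100. -100.   47.]
 [-100. -103.   40.]
 [-101. -105.   41.]
 [-101. -107.   41.]
 [-102. -111.   34.]
 [-100.  -86.   60.]
 [-100.  -92.   40.]]
(342, 265) [-103.  107.   23.]
(360, 290) [-103.   77.   20.]
(478, 449) [-103.  -90.   12.]
```

Request:
apply_moves(
  commands=[
    [-0.1,0.7,0.35,0,0,0],
    [-0.1,0.7,0.35,0,0,0],
    [-0.1,0.7,0.35,0,0,0],
    [-0.1,0.7,0.35,0,0,0],
    [-0.1,0.7,0.35,0,0,0],
  ],
)

```text
clock: 4.3
position: [0.4763, 0.0008, 0.0523]
ee_rot: [1.39, 1.998, -0.031]
force: [-0.1, 0.2, 0.4]
width: 0.003
```

```bash
python3 - <<'E'
from plan import *
st()
p,d=vision.get_image("side");u,v=proj("side",[b2w([-110,30,70])])[0].astype(int);
c=p[max(0,v-80):v+80,max(0,u-110):u+110,::-1];cv2.imwrite("pics/side2z.png",cv2.resize(c,None,fx=3.4,fy=3.4))
show(rows(now(),[pose(0,cl=0)],5))
E
```

```text
t 4.3 box [-128.9   59.8   52.3] z axis in box [ 0.424 -0.493 -0.76 ] x [-0.005  0.837 -0.546] Fbox [-0.03  0.23  0.42] w 0.0034226588322078828 q [ 0.21  0.85 -1.1   2.46  1.69  1.4  -0.22]
[[-0.09, 0.03, -0.14, 0.001, -0.001, 0.0], [-0.09, 0.03, -0.14, 0.001, -0.001, 0.001], [-0.09, 0.03, -0.14, 0.001, -0.001, 0.0], [-0.1, 0.04, -0.14, 0.001, -0.001, 0.001], [-0.09, 0.03, -0.15, 0.001, -0.001, 0.0]]
```

View pics/side2z.png

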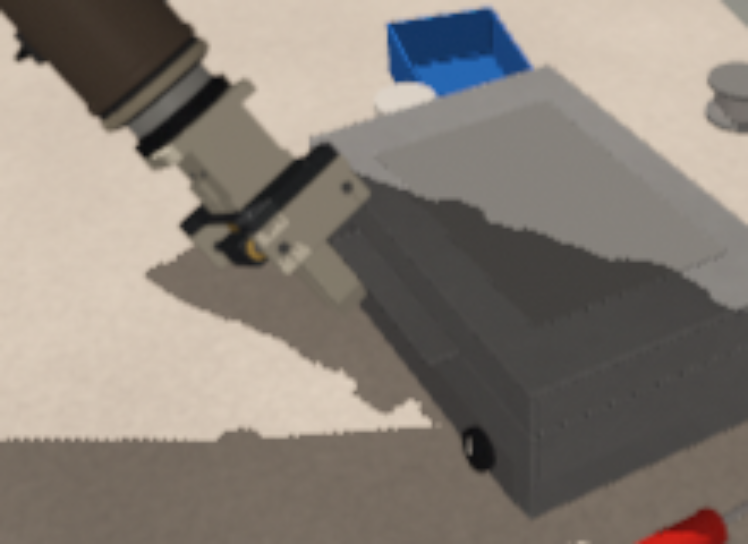

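The fingertips, at about (345,300) in the zoom, are now just below the left half of the lip. Next I lift.

```bash
python3 - <<'E'
from plan import *
show(rows(now(),[pose(t) for t in (0.0,.03,.06,.09,.12)],1))
E
```

```text
[[-0.46, 0.16, -0.71, 0.005, -0.005, 0.002], [-0.37, 0.25, -0.51, 0.007, 0.002, 0.001], [-0.36, 0.26, -0.51, 0.006, 0.002, 0.001], [-0.36, 0.27, -0.5, 0.007, 0.003, 0.001], [-0.36, 0.29, -0.49, 0.007, 0.002, 0.001]]
```

Request:
apply_moves(
  commands=[
    [-0.45,0.15,-0.7,0.005,-0.005,0.002],
    [-0.35,0.25,-0.5,0.007,0.002,0.001],
    [-0.35,0.25,-0.5,0.006,0.002,0.001],
    [-0.35,0.25,-0.5,0.007,0.003,0.001],
    [-0.35,0.3,-0.5,0.007,0.002,0.001],
  ],
)

```text
clock: 4.85
position: [0.4747, 0.0011, 0.0872]
ee_rot: [1.417, 2.006, -0.06]
force: [-3.6, -2.3, -1.6]
width: 0.007
```

```bash
python3 - <<'E'
from plan import *
st()
p,d=vision.get_image("side");u,v=proj("side",[b2w([-110,30,70])])[0].astype(int);
c=p[max(0,v-80):v+80,max(0,u-110):u+110,::-1];cv2.imwrite("pics/side3z.png",cv2.resize(c,None,fx=3.4,fy=3.4))
print(w2b(pose(.12)[0]))
show(rows(now(),[pose(t) for t in np.arange(.16,.36,.04)],1))
E
```

```text
t 4.85 box [-130.4   60.4   87.2] z axis in box [ 0.393 -0.497 -0.773] x [-0.002  0.841 -0.541] Fbox [-3.99 -1.44 -1.58] w 0.007118083301505202 q [ 0.27  0.75 -1.16  2.42  1.57  1.35 -0.1 ]
[-128.34417264   59.96033199   87.60193942]
[[-0.48, 0.53, -0.52, 0.008, 0.004, 0.003], [-0.47, 0.43, -0.63, 0.009, 0.003, 0.001], [-0.46, 0.46, -0.62, 0.009, 0.003, 0.001], [-0.45, 0.48, -0.61, 0.01, 0.003, 0.002], [-0.45, 0.51, -0.59, 0.009, 0.003, 0.001]]
```

View pics/side3z.png

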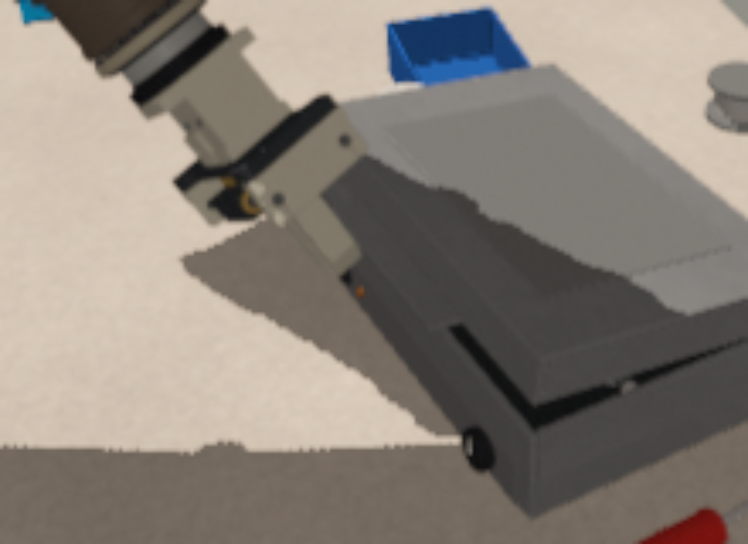

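Request:
apply_moves(
  commands=[
    [-0.45,0.5,-0.55,0.008,0.004,0.003],
    [-0.45,0.45,-0.65,0.009,0.003,0.001],
    [-0.45,0.45,-0.6,0.009,0.003,0.001],
    [-0.45,0.5,-0.6,0.01,0.003,0.002],
    [-0.45,0.5,-0.6,0.009,0.003,0.001],
  ],
)

```text
clock: 5.4
position: [0.4842, 0.0035, 0.13]
ee_rot: [1.458, 2.024, -0.094]
force: [-8.4, -3.3, 0.5]
width: 0.009
```

```bash
python3 - <<'E'
from plan import *
st();print(w2b(pose(.32)[0]))
p,d=vision.get_image("side");u,v=proj("side",[b2w([-110,30,70])])[0].astype(int);
c=p[max(0,v-80):v+80,max(0,u-110):u+110,::-1];cv2.imwrite("pics/side4z.png",cv2.resize(c,None,fx=3.4,fy=3.4))
show(rows(now(),[pose(t) for t in np.arange(.365,.54,.04)],1))
E
```

```text
t 5.4 box [-120.7   60.6  130. ] z axis in box [ 0.35  -0.493 -0.796] x [-0.001  0.85  -0.527] Fbox [-8.88 -1.45  0.51] w 0.009438383460573454 q [ 0.34  0.64 -1.2   2.33  1.42  1.27  0.1 ]
[-118.91751888   60.40811706  131.39628238]
[[-0.54, 0.65, -0.6, 0.009, 0.004, 0.002], [-0.43, 0.56, -0.56, 0.009, 0.003, 0.001], [-0.42, 0.57, -0.55, 0.01, 0.004, 0.001], [-0.41, 0.6, -0.53, 0.009, 0.003, 0.001], [-0.39, 0.62, -0.51, 0.009, 0.003, 0.001]]
```

View pics/side4z.png

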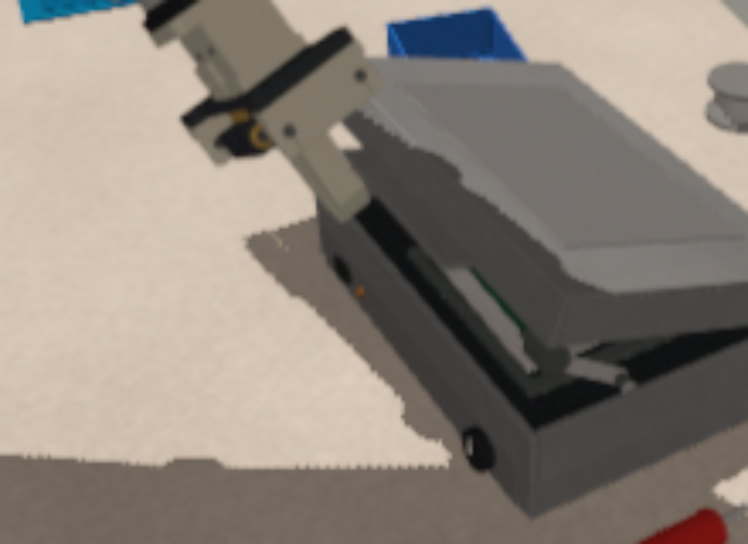

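Request:
apply_moves(
  commands=[
    [-0.6,0.65,-0.75,0.009,0.004,0.002],
    [-0.5,0.55,-0.7,0.009,0.003,0.001],
    [-0.45,0.55,-0.6,0.01,0.004,0.001],
    [-0.4,0.6,-0.55,0.009,0.003,0.001],
    [-0.4,0.6,-0.5,0.009,0.003,0.001],
  ],
)

```text
clock: 5.95
position: [0.5028, 0.009, 0.1764]
ee_rot: [1.497, 2.043, -0.121]
force: [-0.6, -0.1, -1.8]
width: 0.006
```

```bash
python3 - <<'E'
from plan import *
st();print(w2b(pose(.525)[0]))
show(rows(now(),[pose(t) for t in np.arange(.565,.73,.04)],1))
E
```

```text
t 5.95 box [-101.3   62.   176.4] z axis in box [ 0.31  -0.485 -0.818] x [-0.001  0.86  -0.51 ] Fbox [-0.58  0.05 -1.79] w 0.006093116351235223 q [ 0.4   0.55 -1.22  2.21  1.27  1.23  0.32]
[-100.5270802    60.85436372  173.40122308]
[[-0.33, 0.62, -0.17, 0.012, 0.001, 0.001], [-0.38, 0.65, -0.48, 0.009, 0.004, 0.001], [-0.36, 0.68, -0.46, 0.01, 0.003, 0.001], [-0.35, 0.7, -0.44, 0.009, 0.003, 0.001], [-0.34, 0.71, -0.42, 0.009, 0.003, 0.001]]
```

Request:
apply_moves(
  commands=[
    [-0.4,0.6,-0.4,0.01,0.003,0.001],
    [-0.4,0.65,-0.5,0.009,0.004,0.001],
    [-0.35,0.7,-0.45,0.01,0.003,0.001],
    [-0.35,0.7,-0.45,0.009,0.003,0.001],
    [-0.35,0.7,-0.4,0.009,0.003,0.001],
  ],
)

```text
clock: 6.45
position: [0.528, 0.0144, 0.2123]
ee_rot: [1.535, 2.062, -0.156]
force: [-1.1, -0.6, -1.2]
width: 0.004
```

```bash
python3 - <<'E'
from plan import *
st();print(w2b(pose(.725)[0]))
p,d=vision.get_image("side");u,v=proj("side",[b2w([-60,0,150])])[0].astype(int);
c=p[max(0,v-80):v+80,max(0,u-110):u+110,::-1];cv2.imwrite("pics/side5z.png",cv2.resize(c,None,fx=3.4,fy=3.4))
def ps(t):
    p,R=pose(t);return p+[0,0,.003],R
show(rows(now(),[ps(t) for t in np.arange(.77,.94,.04)],1))
E
```

```text
t 6.45 box [-75.5  61.8 212.3] z axis in box [ 0.265 -0.478 -0.837] x [-0.001  0.868 -0.496] Fbox [-1.22 -0.34 -1.15] w 0.004075220580952066 q [ 0.43  0.52 -1.22  2.08  1.17  1.26  0.49]
[-74.80743969  61.27593222 209.91989049]
[[-0.39, 0.74, -0.4, 0.014, 0.001, -0.0], [-0.3, 0.75, -0.38, 0.01, 0.003, 0.0], [-0.3, 0.76, -0.36, 0.009, 0.003, 0.001], [-0.28, 0.78, -0.34, 0.009, 0.003, 0.001], [-0.26, 0.79, -0.32, 0.01, 0.003, 0.001]]
```

View pics/side5z.png

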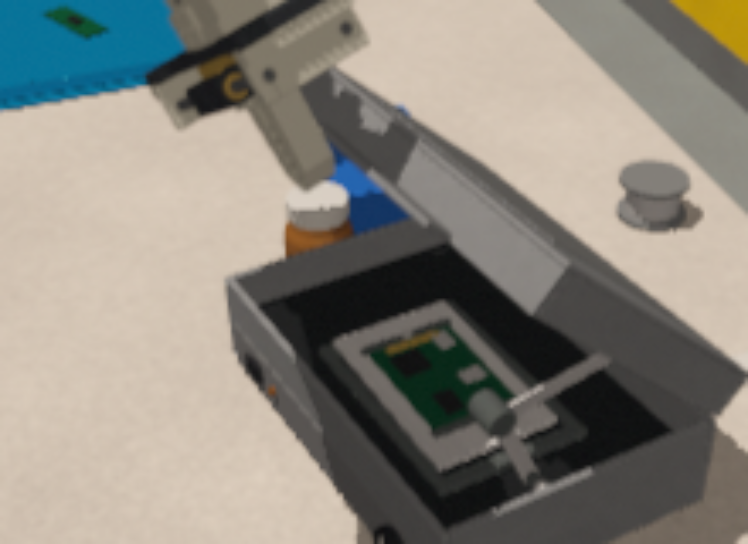

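The lid is half open on the fingers, with the carrier and the knuckle (490,410) visible inside. I keep lifting.

Request:
apply_moves(
  commands=[
    [-0.4,0.75,-0.4,0.012,0.002,0],
    [-0.3,0.75,-0.4,0.01,0.003,0],
    [-0.3,0.75,-0.35,0.009,0.003,0.001],
    [-0.3,0.8,-0.35,0.009,0.003,0.001],
    [-0.25,0.8,-0.3,0.01,0.003,0.001],
  ],
)

```text
clock: 7.0
position: [0.5603, 0.021, 0.2429]
ee_rot: [1.575, 2.081, -0.199]
force: [-1.5, 0.3, -0.1]
width: 0.009
```

```bash
python3 - <<'E'
from plan import *
st();print(w2b(pose(.93)[0]))
def ps(t):
    p,R=pose(t);return p+[0,0,.003],R
show(rows(now(),[ps(t) for t in np.arange(.97,1.14,.04)],1))
E
```

```text
t 7.0 box [-42.5  61.2 242.9] z axis in box [ 0.216 -0.472 -0.855] x [-0.001  0.875 -0.483] Fbox [-1.44  0.58 -0.07] w 0.009418043979340176 q [ 0.42  0.55 -1.21  1.93  1.1   1.35  0.62]
[-41.56145976  61.6924972  241.26340779]
[[-0.27, 0.93, -0.42, 0.009, 0.003, 0.001], [-0.24, 0.81, -0.28, 0.009, 0.003, 0.001], [-0.21, 0.83, -0.26, 0.009, 0.003, 0.001], [-0.21, 0.83, -0.23, 0.01, 0.003, 0.0], [-0.18, 0.85, -0.22, 0.009, 0.003, 0.001]]
```

Request:
apply_moves(
  commands=[
    [-0.25,0.9,-0.4,0.009,0.003,0.001],
    [-0.25,0.8,-0.3,0.009,0.003,0.001],
    [-0.2,0.85,-0.25,0.009,0.003,0.001],
    [-0.2,0.85,-0.25,0.01,0.003,0],
    [-0.2,0.85,-0.2,0.009,0.003,0.001],
  ],
)

```text
clock: 7.5
position: [0.5982, 0.03, 0.2674]
ee_rot: [1.612, 2.098, -0.236]
force: [-1.0, 0.3, 0.3]
width: 0.004
```

```bash
python3 - <<'E'
from plan import *
st();print(w2b(pose(1.13)[0]))
def ps(t):
    p,R=pose(t);return p+[0,0,.003],R
show(rows(now(),[ps(t) for t in np.arange(1.165,1.32,.03)],1))
E
```

```text
t 7.5 box [ -3.6  61.8 267.4] z axis in box [ 0.17  -0.463 -0.87 ] x [ 0.001  0.883 -0.47 ] Fbox [-0.87  0.54  0.31] w 0.0039481577295773975 q [ 0.37  0.59 -1.19  1.77  1.06  1.44  0.72]
[ -3.73761296  62.08245321 264.67889456]
[[-0.14, 0.74, -0.21, 0.008, 0.003, -0.0], [-0.12, 0.65, -0.13, 0.007, 0.002, 0.0], [-0.1, 0.64, -0.12, 0.006, 0.002, 0.001], [-0.1, 0.65, -0.1, 0.007, 0.002, -0.0], [-0.09, 0.66, -0.1, 0.007, 0.003, 0.0]]
[[-0.09, 0.65, -0.08, 0.007, 0.002, 0.001]]
```

Request:
apply_moves(
  commands=[
    [-0.15,0.75,-0.2,0.008,0.003,0],
    [-0.1,0.65,-0.15,0.007,0.002,0],
    [-0.1,0.65,-0.1,0.006,0.002,0.001],
    [-0.1,0.65,-0.1,0.007,0.002,0],
    [-0.1,0.65,-0.1,0.007,0.003,0],
  ],
)

```text
clock: 8.0
position: [0.6291, 0.0374, 0.2799]
ee_rot: [1.639, 2.114, -0.266]
force: [-1.0, -0.4, 0.7]
width: 0.002
```

```bash
cat > ang.py <<'E'
from plan import *
def lidangle():
    out=[]
    for n in ("top","side"):
        p,d=vision.get_image(n);W=cloud(n,d);b=(W-O)@B*1000
        m=(d>0)&(b[...,2]>130)&(b[...,2]<285)&(b[...,1]>-140)&(b[...,1]<0)&(b[...,0]>35)&(b[...,0]<140)
        Q=b[m];out.append((n,len(Q),p,d,b))
    return out
E
python3 - <<'E'
from ang import *
st();print(w2b(pose(1.285)[0]))
p,d=vision.get_image("side");cv2.imwrite("pics/side6.png",p[:,:,::-1]);np.save("pics/side6d.npy",d)
u,v=proj("side",[b2w([0,-40,150])])[0].astype(int)
c=p[max(0,v-80):v+80,max(0,u-110):u+110,::-1];cv2.imwrite("pics/side6z.png",cv2.resize(c,None,fx=3.4,fy=3.4));print(u,v)
def ps(t):
    p,R=pose(t);return p+[0,0,.003],R
show(rows(now(),[ps(t) for t in np.arange(1.3,1.37,.02)],1))
E
```

```text
t 8.0 box [ 28.2  62.4 279.9] z axis in box [ 0.135 -0.455 -0.88 ] x [-0.001  0.888 -0.459] Fbox [-1.04 -0.21  0.68] w 0.0019078048741051588 q [ 0.33  0.64 -1.16  1.64  1.05  1.51  0.79]
[ 28.27145391  62.37276257 277.36099419]
350 198
[[-0.04, 0.24, -0.07, 0.004, 0, -0.0], [-0.06, 0.44, -0.06, 0.004, 0.002, -0.0], [-0.04, 0.43, -0.04, 0.005, 0.001, 0.0], [-0.05, 0.45, -0.04, 0.002, 0.001, 0.0]]
```

View pics/side6z.png

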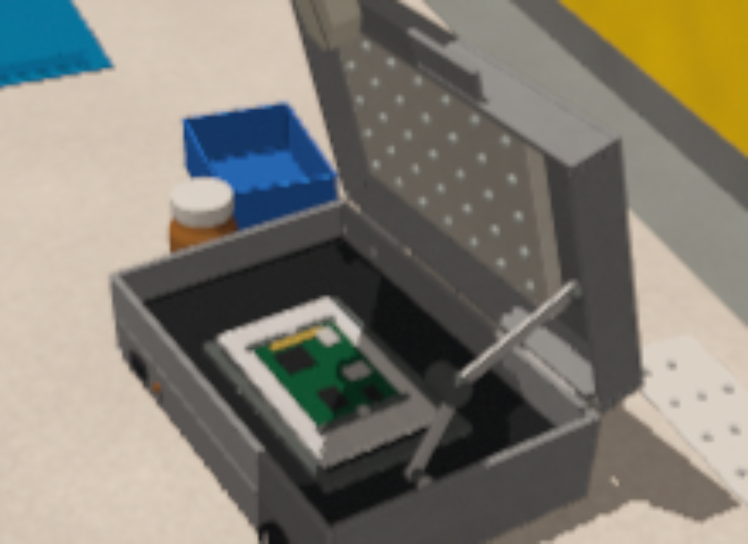

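Request:
apply_moves(
  commands=[
    [-0.05,0.25,-0.05,0.004,0,0],
    [-0.05,0.45,-0.05,0.004,0.002,0],
    [-0.05,0.45,-0.05,0.005,0.001,0],
    [-0.05,0.4,-0.05,0,0,0],
    [0,0,0,0,0,0],
  ],
)

```text
clock: 8.55
position: [0.6439, 0.041, 0.2842]
ee_rot: [1.647, 2.118, -0.276]
force: [-0.1, -0.0, -0.2]
width: 0.006
```

```bash
python3 - <<'E'
from ang import *
st()
p,d=vision.get_image("side");np.save("pics/side7d.npy",d);cv2.imwrite("pics/side7.png",p[:,:,::-1])
b=(cloud("side",d)-O)@B*1000
# lid inner face: y -100..0, z 130..260
m=(d>0)&(b[...,2]>120)&(b[...,2]<250)&(b[...,1]>-90)&(b[...,1]<30)&(b[...,0]>20)&(b[...,0]<160)
Q=b[m];print(len(Q));A=np.c_[Q[:,2],np.ones(len(Q))]
for _ in range(3):
    k=np.linalg.lstsq(A,Q[:,0],rcond=None)[0];r=Q[:,0]-A@k;g=np.abs(r)<6;Q=Q[g];A=A[g]
print('slope dx/dz',k,'angle',np.pi/2+np.arctan(k[0]),len(Q))
# right rim edge near the knuckle: points y -135..-100, z 60..150
m=(d>0)&(b[...,2]>85)&(b[...,2]<140)&(b[...,1]>-140)&(b[...,1]<-95)&(b[...,0]<50)&(b[...,0]>-60)
Q=b[m];print(len(Q),Q.mean(0),Q.min(0),Q.max(0));vv,uu=np.nonzero(m);print(uu.min(),uu.max(),vv.min(),vv.max())
E
```

```text
t 8.55 box [ 43.4  62.7 284.2] z axis in box [ 0.123 -0.453 -0.883] x [-0.001  0.89  -0.456] Fbox [-0.12  0.01 -0.15] w 0.006154503647362282 q [ 0.3   0.66 -1.15  1.59  1.05  1.54  0.82]
1779
slope dx/dz [ -0.19796827 129.50634159] angle 1.3753551139771087 1583
268 [  10.32646145 -126.2764006   115.01936886] [ -23.67529735 -134.45213677   85.79883083] [  49.4076098  -109.1206222   139.94014374]
365 395 217 250
```

Request:
apply_moves(
  commands=[
    [0,-0.7,0,0,0,0],
    [0,-1.5,0,0,0,0],
    [0,-2.5,0,0,0,0],
    [0,-3,0,0,0,0],
    [0,-3,0,0,0,0],
  ],
)

```text
clock: 9.1
position: [0.5395, 0.0115, 0.2722]
ee_rot: [1.647, 2.118, -0.277]
force: [-0.3, -0.8, -0.1]
width: 0.001
```

```bash
python3 - <<'E'
from ang import *
st();log()
p,d=vision.get_image("side");np.save("pics/side8d.npy",d);cv2.imwrite("pics/side8.png",p[:,:,::-1])
cv2.imwrite("pics/side8z.png",cv2.resize(p[170:290,300:460,::-1],None,fx=5,fy=5,interpolation=cv2.INTER_CUBIC))
b=(cloud("side",d)-O)@B*1000
m=(d>0)&(b[...,2]>120)&(b[...,2]<250)&(b[...,1]>-90)&(b[...,1]<30)&(b[...,0]>20)&(b[...,0]<160)
Q=b[m];A=np.c_[Q[:,2],np.ones(len(Q))]
for _ in range(3):
    k=np.linalg.lstsq(A,Q[:,0],rcond=None)[0];r=Q[:,0]-A@k;g=np.abs(r)<6;Q=Q[g];A=A[g]
print('angle',np.pi/2+np.arctan(k[0]),len(Q))
p,d=vision.get_image("top");np.save("pics/top8d.npy",d);cv2.imwrite("pics/top8.png",p[:,:,::-1])
cv2.imwrite("pics/top8z.png",cv2.resize(p[100:260,260:460,::-1],None,fx=4,fy=3.7,interpolation=cv2.INTER_CUBIC))
q=np.array(arm.observe()['joints']);p0,R0=now()
def tgt(tip,f,x=(0,1,0)):
    f=np.array(f,float);f/=np.linalg.norm(f);return b2w(np.array(tip)-22*f),Rf(f,x)
for f in ((.6,0,-.8),(.4,0,-.9),(.6,-.2,-.77)):
    qq=q.copy()
    pT,RT=tgt([13-36,-118,111+48],f);pM=b2w([-60,0,250])
    from scipy.spatial.transform import Slerp
    S=Slerp([0,1],Rn.from_matrix(np.stack([R0,RT])))
    for k in np.linspace(0.2,1,5):
        pk=p0+(pT-p0)*k;qq,a,c=ik(pk,S(k).as_matrix(),qq,w=5e-3)
    print(f,qq.round(2),a,c)
    p2,_=tgt([18,-118,107],f);qq,a,c=ik(p2,RT,qq,w=5e-3);print('   end',qq.round(2),a,c)
E
```

```text
t 9.1 box [-65.   56.5 272.2] z axis in box [ 0.123 -0.453 -0.883] x [-0.001  0.89  -0.457] Fbox [-0.49 -0.76 -0.1 ] w 0.0014193525008126472 q [ 0.45  0.5  -1.21  1.86  0.95  1.4   0.75]
angle 1.3751861076727605 1591
(0.6, 0, -0.8) [ 1.23  0.69 -1.26  2.09  1.23  0.39  0.98] 0.0005002809235212653 8.125322449313074e-06
   end [ 1.09  0.8  -1.16  2.06  1.52  0.4   0.72] 0.004005465935763075 6.081207262048361e-05
(0.4, 0, -0.9) [ 1.11  0.71 -1.27  1.92  0.92  0.72  1.23] 0.000719395087627393 1.057774435144779e-05
   end [ 0.98  0.78 -1.15  1.89  1.03  0.66  1.13] 0.0010835890144014584 1.2017776025532546e-05
(0.6, -0.2, -0.77) [ 1.11  0.65 -1.26  2.2   1.74  0.58  0.35] 0.0020878659139854563 3.554164052972849e-05
   end [ 0.99  0.8  -1.2   2.16  1.91  0.69  0.24] 0.001572279809298873 1.9872941295282695e-05
```

View pics/side8z.png

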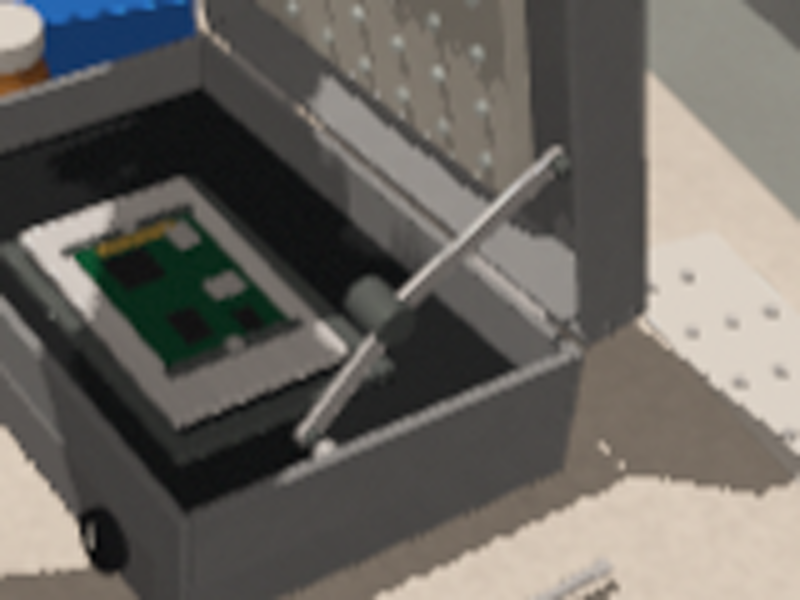

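View pics/top8z.png

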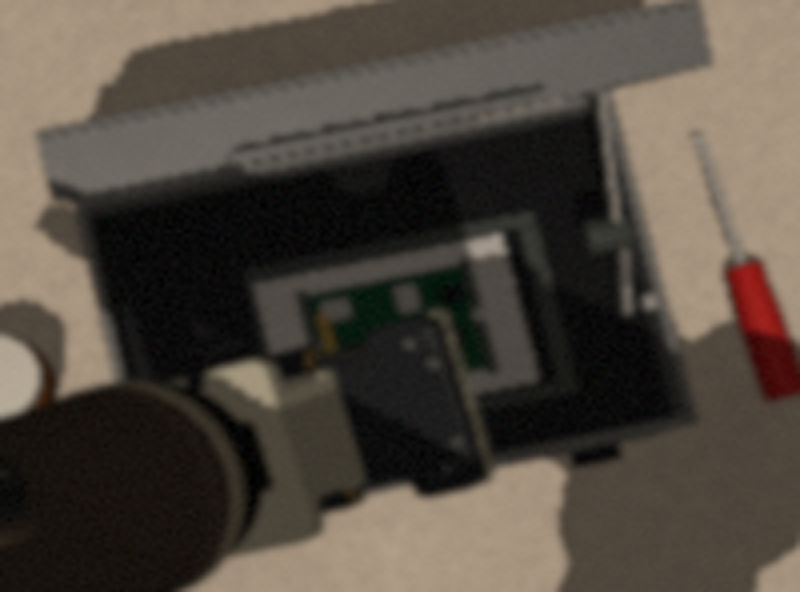

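```bash
python3 - <<'E'
from h import *
b=(cloud("side",np.load("pics/side8d.npy"))-O)@B*1000
np.set_printoptions(suppress=True,linewidth=200)
print(b[224:240:2,368:384:3].round(0).tolist())
b=(cloud("top",np.load("pics/top8d.npy"))-O)@B*1000
m=(b[...,2]>85)&(b[...,2]<135)&(b[...,1]>-140)&(b[...,1]<-90)&(b[...,0]<60)
print(b[m].round(0).tolist())
E
```

```text
[[[63.0, -24.0, 45.0], [70.0, -27.0, 44.0], [74.0, -32.0, 46.0], [81.0, -35.0, 45.0], [88.0, -37.0, 44.0], [90.0, -46.0, 49.0]], [[59.0, -30.0, 45.0], [64.0, -34.0, 45.0], [9.0, -113.0, 123.0], [76.0, -41.0, 45.0], [83.0, -44.0, 45.0], [22.0, -125.0, 126.0]], [[55.0, -36.0, 45.0], [2.0, -113.0, 120.0], [7.0, -116.0, 120.0], [12.0, -120.0, 121.0], [77.0, -52.0, 46.0], [22.0, -126.0, 121.0]], [[50.0, -42.0, 44.0], [-0.0, -116.0, 118.0], [5.0, -119.0, 118.0], [7.0, -126.0, 123.0], [14.0, -127.0, 120.0], [23.0, -126.0, 115.0]], [[45.0, -50.0, 47.0], [-0.0, -117.0, 113.0], [2.0, -123.0, 117.0], [5.0, -129.0, 120.0], [9.0, -133.0, 121.0], [76.0, -65.0, 44.0]], [[36.0, -61.0, 52.0], [-1.0, -119.0, 110.0], [0.0, -126.0, 114.0], [2.0, -133.0, 119.0], [11.0, -132.0, 114.0], [73.0, -69.0, 43.0]], [[33.0, -66.0, 52.0], [43.0, -63.0, 45.0], [0.0, -126.0, 110.0], [2.0, -133.0, 114.0], [11.0, -133.0, 110.0], [67.0, -77.0, 45.0]], [[31.0, -68.0, 48.0], [35.0, -75.0, 51.0], [-1.0, -128.0, 106.0], [4.0, -132.0, 107.0], [12.0, -131.0, 103.0], [62.0, -83.0, 45.0]]]
[[57.0, -124.0, 135.0], [53.0, -123.0,
[... 3255 characters left out ...]
0], [3.0, -112.0, 117.0], [4.0, -115.0, 111.0], [3.0, -117.0, 111.0], [3.0, -126.0, 100.0], [1.0, -126.0, 109.0], [1.0, -128.0, 106.0], [1.0, -126.0, 96.0], [0.0, -127.0, 102.0], [-0.0, -129.0, 103.0], [-0.0, -126.0, 93.0], [-2.0, -126.0, 104.0], [-3.0, -127.0, 106.0], [-2.0, -126.0, 91.0], [-4.0, -126.0, 101.0], [-4.0, -128.0, 100.0], [-4.0, -127.0, 86.0], [-6.0, -126.0, 100.0], [-6.0, -128.0, 99.0], [-6.0, -126.0, 86.0], [-7.0, -126.0, 97.0], [-8.0, -127.0, 100.0], [-9.0, -127.0, 91.0], [-10.0, -128.0, 94.0], [-11.0, -125.0, 94.0], [-12.0, -128.0, 92.0], [-13.0, -126.0, 91.0], [-13.0, -128.0, 91.0], [-15.0, -126.0, 89.0], [-15.0, -128.0, 87.0], [-17.0, -126.0, 87.0], [-17.0, -128.0, 87.0]]
```

Boss found at box x 2–23 and y −107…−131, with its top at z 121, so its centre is about (12, −118, 111). The lid still stands at about 1.375 rad with the tool away. I move to the pre-push pose.

```bash
cat >> plan.py <<'E'
def tgt(tip,f,x=(0,1,0)):
    f=np.array(f,float);f/=np.linalg.norm(f);return b2w(np.array(tip)-22*f),Rf(f,x)
FK_=(.5,0,-.866)
E
python3 - <<'E'
from plan import *
show(rows(now(),[tgt([12-22,-112,111+38],FK_)],15))
E
```

```text
[[-0.68, 0.16, 1.16, -0.026, 0.03, 0.01], [-0.71, 0.14, 1.15, -0.026, 0.03, 0.01], [-0.74, 0.12, 1.13, -0.026, 0.03, 0.01], [-0.78, 0.1, 1.11, -0.026, 0.03, 0.01], [-0.81, 0.08, 1.09, -0.026, 0.03, 0.01]]
[[-0.84, 0.06, 1.06, -0.026, 0.03, 0.01], [-0.87, 0.04, 1.04, -0.026, 0.031, 0.011], [-0.9, 0.02, 1.01, -0.027, 0.03, 0.01], [-0.93, 0, 0.98, -0.026, 0.031, 0.011], [-0.96, -0.01, 0.96, -0.027, 0.03, 0.01]]
[[-0.99, -0.03, 0.92, -0.026, 0.031, 0.011], [-1.02, -0.04, 0.89, -0.027, 0.03, 0.01], [-1.04, -0.06, 0.86, -0.026, 0.031, 0.011], [-1.07, -0.07, 0.83, -0.027, 0.03, 0.01], [-1.1, -0.08, 0.79, -0.026, 0.031, 0.011]]
```

Request:
apply_moves(
  commands=[
    [-0.7,0.15,1.15,-0.026,0.03,0.01],
    [-0.7,0.15,1.15,-0.026,0.03,0.01],
    [-0.75,0.1,1.15,-0.026,0.03,0.01],
    [-0.8,0.1,1.1,-0.026,0.03,0.01],
    [-0.8,0.1,1.1,-0.026,0.03,0.01],
  ],
)

```text
clock: 9.7
position: [0.5687, -0.0403, 0.2378]
ee_rot: [1.688, 2.149, 0.003]
force: [-0.5, -0.2, 0.5]
width: 0.009
```

Request:
apply_moves(
  commands=[
    [-0.85,0.05,1.05,-0.026,0.03,0.01],
    [-0.85,0.05,1.05,-0.026,0.03,0.01],
    [-0.9,0,1.0,-0.026,0.03,0.01],
    [-0.95,0,1.0,-0.026,0.03,0.01],
    [-0.95,0,0.95,-0.026,0.03,0.01],
  ],
)

```text
clock: 10.2
position: [0.5958, -0.0919, 0.2028]
ee_rot: [1.714, 2.16, 0.286]
force: [-0.1, 0.1, 0.7]
width: 0.01
```

```bash
python3 - <<'E'
from plan import *
st()
show(rows(now(),[tgt([12-22,-112,111+38],FK_)],5))
E
```

```text
t 10.2 box [-32.4 -56.6 202.8] z axis in box [ 0.38  -0.154 -0.912] x [ 0.02   0.987 -0.158] Fbox [-0.08  0.1   0.75] w 0.009930374017380913 q [ 0.93  0.55 -1.22  1.99  1.03  0.76  0.95]
[[-0.98, -0.1, 0.89, -0.026, 0.03, 0.01], [-1.0, -0.11, 0.86, -0.026, 0.03, 0.011], [-1.03, -0.12, 0.83, -0.026, 0.031, 0.01], [-1.06, -0.14, 0.79, -0.027, 0.03, 0.011], [-1.09, -0.14, 0.75, -0.026, 0.031, 0.01]]
```

Request:
apply_moves(
  commands=[
    [-1.0,-0.1,0.9,-0.026,0.03,0.01],
    [-1.0,-0.1,0.85,-0.026,0.03,0.01],
    [-1.05,-0.1,0.85,-0.026,0.03,0.01],
    [-1.05,-0.15,0.8,-0.026,0.03,0.01],
    [-1.1,-0.15,0.75,-0.026,0.03,0.01],
  ],
)

```text
clock: 10.7
position: [0.6191, -0.144, 0.1678]
ee_rot: [1.724, 2.151, 0.572]
force: [-0.3, -0.1, 0.1]
width: 0.005
```

```bash
python3 - <<'E'
from plan import *
st()
p,d=vision.get_image("side");cv2.imwrite("pics/side9z.png",cv2.resize(p[110:290,300:500,::-1],None,fx=4,fy=3.3,interpolation=cv2.INTER_CUBIC))
# move to just 5 mm off contact, then along 45deg
show(rows(now(),[tgt([12-.5*13,-112,111+.866*13],FK_)],3))
E
```

```text
t 10.7 box [ -20.9 -112.6  167.8] z axis in box [ 0.499 -0.002 -0.867] x [-0.001  1.    -0.003] Fbox [-0.35 -0.    0.1 ] w 0.005092289347119054 q [ 1.12  0.7  -1.23  1.99  1.05  0.54  1.11]
[[0.15, 0.09, 0.97, -0.001, 0.001, -0.001], [0.14, 0.09, 0.97, -0.001, 0.001, -0.001], [0.15, 0.08, 0.98, -0.002, 0, -0.001]]
```

View pics/side9z.png

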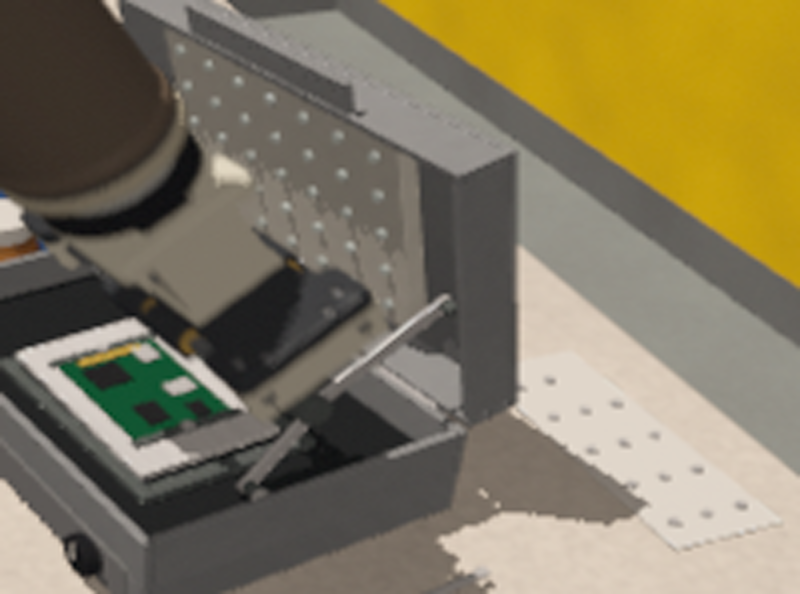

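Request:
apply_moves(
  commands=[
    [0.15,0.1,0.95,0,0,0],
    [0.15,0.1,0.95,0,0,0],
    [0.1,0.1,0.9,0,0,0],
    [0,0.1,0.3,0,0,0],
    [0,0.1,0.3,0,0,0],
  ],
)

```text
clock: 11.25
position: [0.6388, -0.1335, 0.1407]
ee_rot: [1.722, 2.154, 0.57]
force: [-0.8, 0.5, 1.8]
width: 0.003
```

```bash
python3 -c "
from h import *;st()"
```

```text
t 11.25 box [   0.6 -106.5  140.7] z axis in box [ 0.497 -0.002 -0.868] x [-0.003  1.    -0.004] Fbox [-0.7   0.67  1.85] w 0.0034624704766907603 q [ 1.03  0.73 -1.14  1.98  1.13  0.51  1.03]
```

Request:
apply_moves(
  commands=[
    [0,0.1,0.3,0,0,0],
    [0,0.1,0.3,0,0,0],
    [0,0.1,0.3,0,0,0],
  ],
)

```text
clock: 11.55
position: [0.6455, -0.1334, 0.1343]
ee_rot: [1.724, 2.152, 0.57]
force: [-1.9, -0.3, 0.6]
width: 0.007
```

```bash
python3 -c "
from h import *;st()"
```

```text
t 11.55 box [   7.2 -108.   134.3] z axis in box [ 0.497 -0.002 -0.868] x [-0.001  1.    -0.003] Fbox [-1.91  0.15  0.57] w 0.006842199160631411 q [ 1.01  0.74 -1.12  1.97  1.14  0.5   1.01]
```

Request:
apply_moves(
  commands=[
    [0,0.05,0.3,0,0,0],
    [0,0.05,0.3,0,0,0],
  ],
)

```text
clock: 11.75
position: [0.6492, -0.1328, 0.1295]
ee_rot: [1.725, 2.152, 0.569]
force: [-9.6, -1.3, 10.2]
width: 0.001
```

```bash
python3 -c "
from h import *;st()"
```

```text
t 11.75 box [  11.  -108.1  129.5] z axis in box [ 0.497 -0.003 -0.868] x [-0.     1.    -0.003] Fbox [-9.66  0.78 10.23] w 0.0012973907283254222 q [ 0.99  0.74 -1.11  1.97  1.16  0.5   1.  ]
```

Request:
apply_moves(
  commands=[
    [0,0.05,0.2,0,0,0],
    [0,0,0,0,0,0],
  ],
)

```text
clock: 11.95
position: [0.6499, -0.1326, 0.1285]
ee_rot: [1.725, 2.152, 0.567]
force: [-18.9, -2.8, 20.3]
width: 0.005
```

```bash
python3 -c "
from h import *;st()
p,d=vision.get_image('side');np.save('pics/s10d.npy',d);cv2.imwrite('pics/side10z.png',cv2.resize(p[110:290,300:500,::-1],None,fx=4,fy=3.3,interpolation=cv2.INTER_CUBIC))"
```

```text
t 11.95 box [  11.7 -108.1  128.5] z axis in box [ 0.496 -0.004 -0.868] x [-0.     1.    -0.005] Fbox [-19.06   1.38  20.26] w 0.004774786528268263 q [ 0.99  0.74 -1.11  1.97  1.16  0.5   1.  ]
```

View pics/side10z.png

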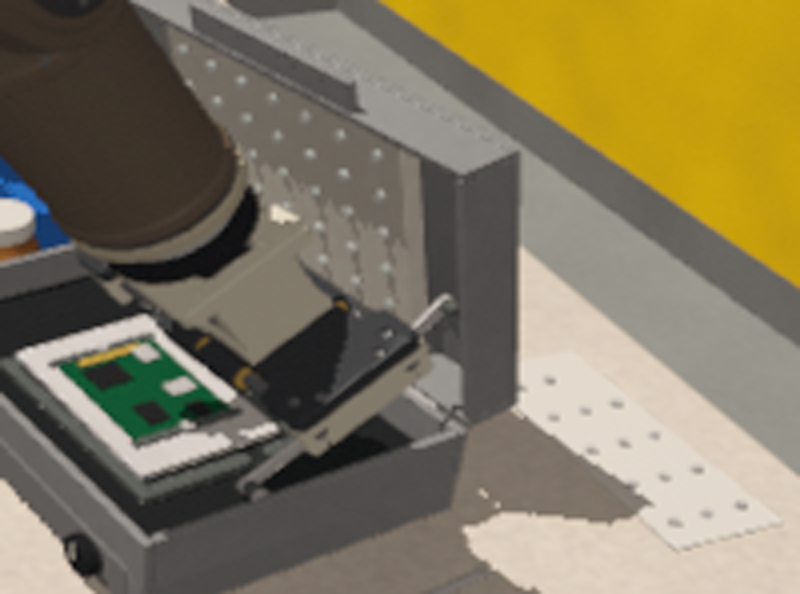

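The force built up to about 28 N along 45°, which looks like the stop. I back off and check.

Request:
apply_moves(
  commands=[
    [0,-0.1,-0.5,0,0,0],
    [0,0,-1.5,0,0,0],
    [0,0,-2.5,0,0,0],
    [0,0,-3,0,0,0],
    [0,0,-3,0,0,0],
  ],
)

```text
clock: 12.5
position: [0.5984, -0.1434, 0.2193]
ee_rot: [1.725, 2.153, 0.572]
force: [0.3, -0.0, 0.4]
width: 0.002
```

```bash
cat > chk.py <<'E'
from ang import *
import sys
def chk(tag):
    st()
    p,d=vision.get_image('side');np.save(f'pics/s{tag}d.npy',d);cv2.imwrite(f'pics/side{tag}.png',p[:,:,::-1]);cv2.imwrite(f'pics/side{tag}z.png',cv2.resize(p[110:290,300:500,::-1],None,fx=4,fy=3.3,interpolation=cv2.INTER_CUBIC))
    b=(cloud("side",d)-O)@B*1000
    m=(d>0)&(b[...,2]>120)&(b[...,2]<250)&(b[...,1]>-90)&(b[...,1]<30)&(b[...,0]>20)&(b[...,0]<160)
    Q=b[m];A=np.c_[Q[:,2],np.ones(len(Q))]
    for _ in range(3):
        k=np.linalg.lstsq(A,Q[:,0],rcond=None)[0];r=Q[:,0]-A@k;g=np.abs(r)<6;Q=Q[g];A=A[g]
    print('angle',np.pi/2+np.arctan(k[0]),len(Q))
    p,d=vision.get_image('top');np.save(f'pics/t{tag}d.npy',d);cv2.imwrite(f'pics/top{tag}.png',p[:,:,::-1]);cv2.imwrite(f"pics/top{tag}z.png",cv2.resize(p[100:260,260:460,::-1],None,fx=4,fy=3.7,interpolation=cv2.INTER_CUBIC))
    b=(cloud("top",d)-O)@B*1000
    m=(b[...,2]>85)&(b[...,2]<150)&(b[...,1]>-120)&(b[...,1]<-104)&(b[...,0]<60)&(b[...,0]>-20)
    Q=b[m];print('boss',len(Q),Q.min(0).round(0),Q.max(0).round(0),Q.mean(0).round(1))
if __name__=='__main__': chk(sys.argv[1])
E
python3 chk.py 11
```

```text
t 12.5 box [ -40.9 -107.5  219.3] z axis in box [ 0.497 -0.001 -0.867] x [-0.001  1.    -0.002] Fbox [ 0.31 -0.11  0.39] w 0.002471179251259852 q [ 1.19  0.58 -1.25  1.98  0.77  0.55  1.34]
angle 1.3837917499151273 1335
boss 67 [  14. -120.   93.] [  33. -107.  112.] [  22.6 -113.1  105.2]
```

View pics/side11z.png

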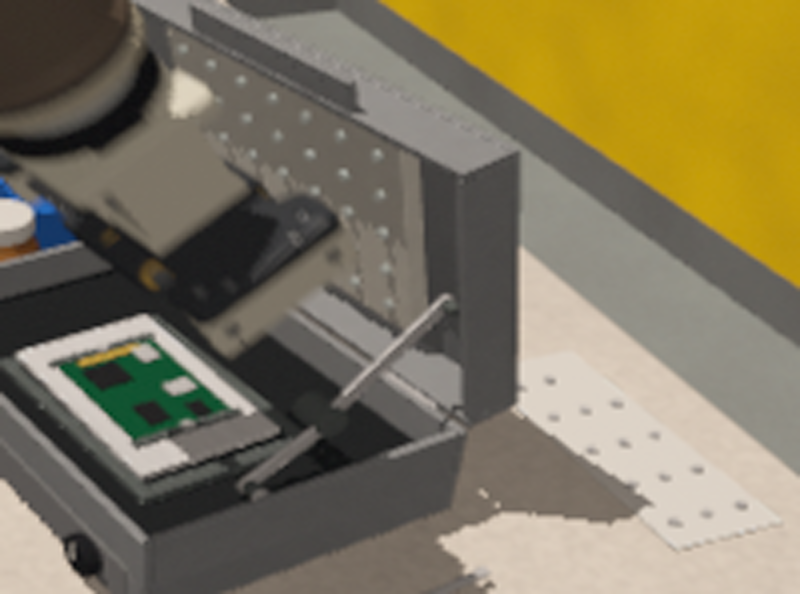

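View pics/top11z.png

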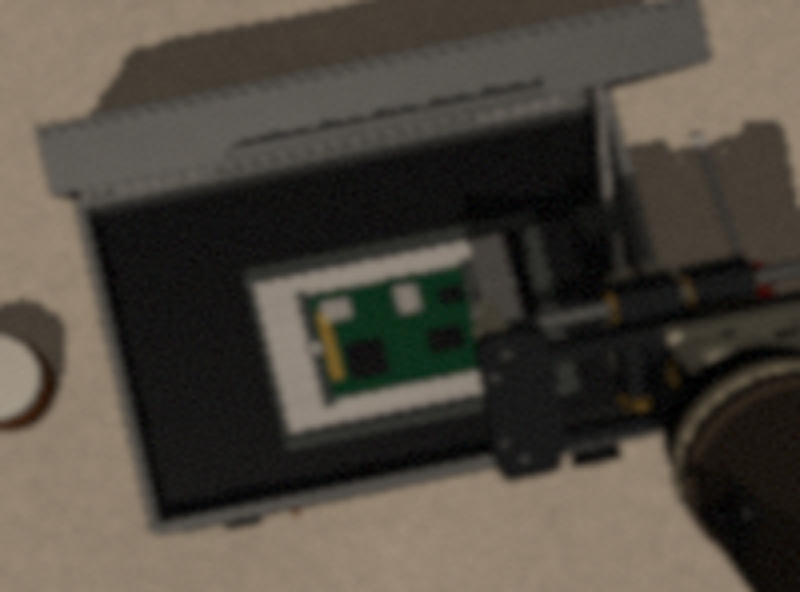

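The boss is now at x 14–33, about 12 mm back and down, and the links are bowed the other way. The lid reads 1.38 rad and holds by itself, so the stay is locked. I move above the clear bed left of the carrier.

```bash
python3 - <<'E'
from plan import *
q=np.array(arm.observe()['joints']);p0,R0=now()
from scipy.spatial.transform import Slerp
t=tgt([-12,98,130],(0,0,-1));S=Slerp([0,1],Rn.from_matrix(np.stack([R0,t[1]])))
for k in np.linspace(.1,1,10): q,a,c=ik(p0+(t[0]-p0)*k,S(k).as_matrix(),q,w=5e-3)
print(q.round(2),a,c)
q,a,c=ik(*tgt([-12,98,54],(0,0,-1)),q,w=5e-3);print(q.round(2),a,c)
show(rows(now(),[t],15))
E
```

```text
[ 0.47  0.7  -1.04  1.73  0.67  1.12  1.  ] 0.0003031551601123387 4.0450969799381955e-06
[ 0.43  0.78 -0.97  1.79  0.77  1.    0.93] 0.000709267690572228 7.798407845940645e-06
[[1.38, -0.07, 0.49, 0.035, 0, 0.0], [1.38, -0.05, 0.49, 0.035, 0, 0.0], [1.38, -0.03, 0.5, 0.035, 0, 0.0], [1.38, -0.02, 0.5, 0.035, 0, 0.0], [1.38, 0, 0.5, 0.035, 0.001, 0.0]]
[[1.37, 0.02, 0.5, 0.035, 0, 0.0], [1.37, 0.04, 0.5, 0.035, 0.001, 0.0], [1.38, 0.05, 0.5, 0.035, 0, 0.0], [1.37, 0.07, 0.49, 0.035, 0.001, 0.0], [1.37, 0.09, 0.49, 0.035, 0, 0.0]]
[[1.38, 0.1, 0.49, 0.035, 0.001, 0.0], [1.37, 0.12, 0.49, 0.035, 0, 0.0], [1.38, 0.14, 0.48, 0.035, 0.001, 0.0], [1.37, 0.16, 0.47, 0.034, 0, 0.001], [1.37, 0.17, 0.47, 0.035, 0.001, 0.0]]
```

Request:
apply_moves(
  commands=[
    [1.4,-0.1,0.5,0.035,0,0],
    [1.4,-0.05,0.5,0.035,0,0],
    [1.4,0,0.5,0.035,0,0],
    [1.4,0,0.5,0.035,0,0],
    [1.4,0,0.5,0.035,0,0],
  ],
)

```text
clock: 13.1
position: [0.5932, -0.0728, 0.1948]
ee_rot: [1.813, 2.261, 0.39]
force: [0.0, 1.3, 0.1]
width: 0.008
```

Request:
apply_moves(
  commands=[
    [1.4,0,0.5,0.035,0,0],
    [1.4,0.05,0.5,0.035,0,0],
    [1.4,0.05,0.5,0.035,0,0],
    [1.4,0.05,0.5,0.035,0,0],
    [1.4,0.1,0.5,0.035,0,0],
  ],
)

```text
clock: 13.6
position: [0.587, -0.0025, 0.171]
ee_rot: [1.893, 2.361, 0.196]
force: [0.6, -0.3, 0.2]
width: 0.006
```

Request:
apply_moves(
  commands=[
    [1.4,0.1,0.5,0.035,0,0],
    [1.4,0.1,0.5,0.035,0,0],
    [1.4,0.15,0.5,0.035,0,0],
    [1.4,0.15,0.45,0.035,0,0],
    [1.4,0.15,0.45,0.035,0,0],
  ],
)

```text
clock: 14.1
position: [0.5806, 0.0677, 0.1473]
ee_rot: [-1.965, -2.45, 0.011]
force: [0.4, -0.3, 0.6]
width: 0.006
```

```bash
python3 chk.py 12; python3 - <<'E'
from h import *
b=(cloud("top",np.load("pics/t12d.npy"))-O)@B*1000
p=cv2.imread('pics/top12.png')
# bare aluminium bright pixels inside box and z 48..62
g=p.max(2);m=(b[...,2]>40)&(b[...,2]<66)&(abs(b[...,0]+12)<60)&(b[...,1]>-110)&(b[...,1]<85)
for y in range(-105,85,5):
    k=m&(abs(b[...,1]-y)<2.5)&(abs(b[...,0]+12)<25)
    if k.sum(): print(y,k.sum(),b[k][:,2].mean().round(1),int(g[k].mean()),end=' | ')
c=vision.get_calibration('wrist');
pw,dw=vision.get_image('wrist');cv2.imwrite('pics/wrist12.png',pw[:,:,::-1])
E
```

```text
t 14.1 box [-12.6 102.5 147.3] z axis in box [-0.006 -0.004 -1.   ] x [-0.001  1.    -0.004] Fbox [ 0.27 -0.41  0.63] w 0.006400018018035286 q [ 0.45  0.71 -1.03  1.73  0.67  1.11  0.99]
angle 1.3852496184437737 1593
boss 65 [  14. -120.   95.] [  33. -107.  113.] [  22.6 -112.9  105. ]
-105 48 44.4 10 | -100 52 44.7 14 | -95 35 50.0 24 | -90 53 51.5 27 | -85 64 46.6 17 | -80 52 44.6 35 | -75 39 48.5 84 | -70 42 50.7 104 | -65 35 51.1 121 | -60 32 50.7 129 | -55 19 53.2 95 | -50 17 54.5 48 | -45 11 54.1 35 | -40 4 53.2 39 |
```

View pics/top12z.png

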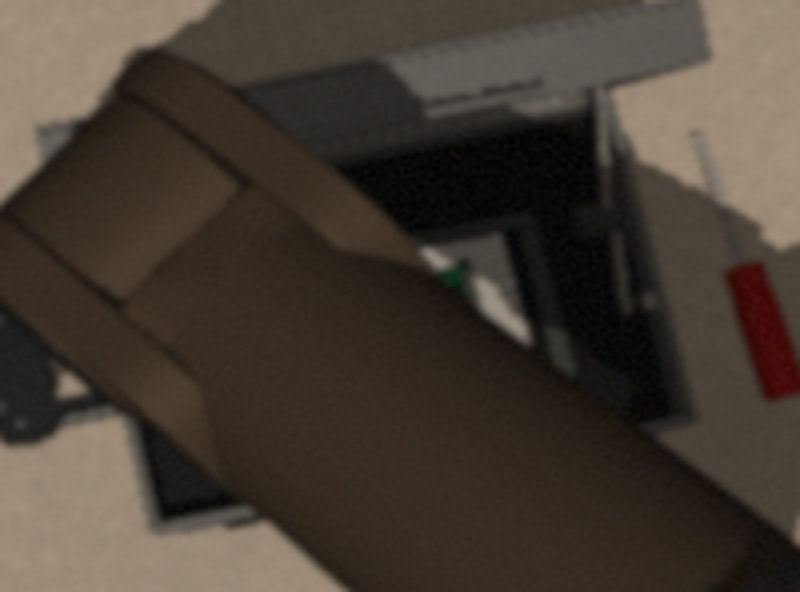

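View pics/side12z.png

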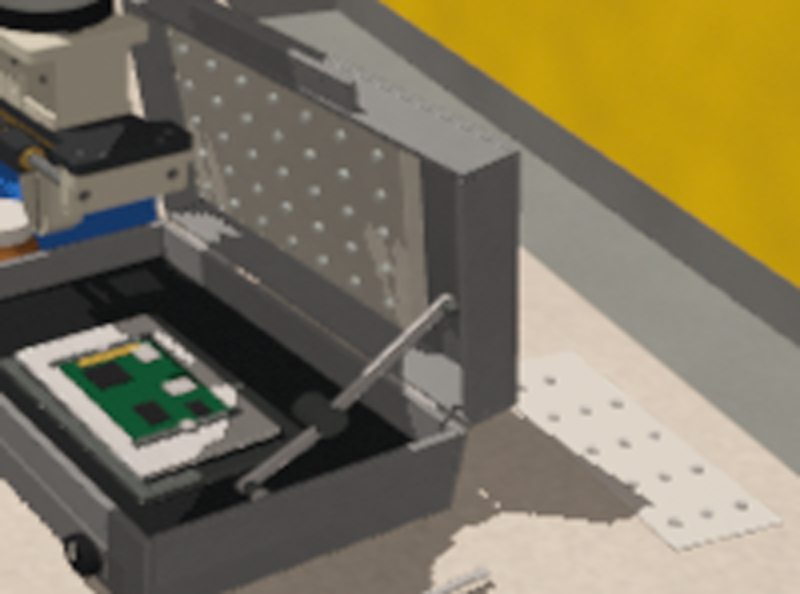

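View pics/wrist12.png

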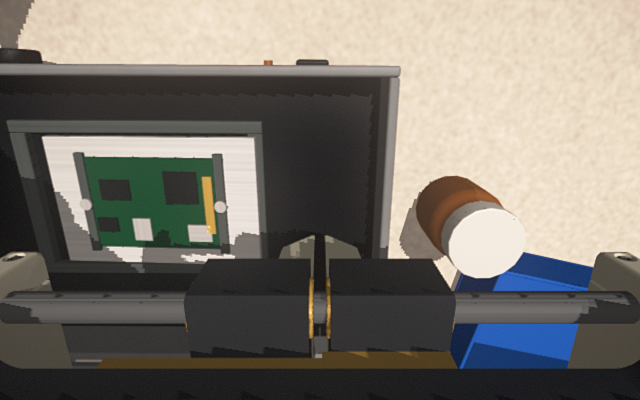

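```bash
python3 - <<'E'
from h import *
p,d=vision.get_image('wrist');c=vision.get_calibration('wrist');np.save('pics/w13d.npy',d)
R,t,K=c['R'],c['t'],c['K'];o=w2b(-R.T@t)
g=p.mean(2)
for r in (150,170,190,210,225):
    row=g[r,20:300];x=np.arange(20,300)
    e=np.diff(cv2.GaussianBlur(row[None],(5,1),0)[0]);l=x[np.argmin(e[200:260])+200];rr=x[np.argmax(e[:60])]
    for u,z in ((l,58),(rr,51)):
        v=B.T@(R.T@np.linalg.solve(K,[u+.5,r,1]));k=(z-o[2])/v[2];print(r,u,(o+k*v).round(1),end=' ; ')
    print()
# front/back edge columns
for u in (100,150,200,240):
    col=g[100:280,u];e=np.diff(cv2.GaussianBlur(col[None],(5,1),0)[0]);a=100+np.argmax(e[:60]);
    v=B.T@(R.T@np.linalg.solve(K,[u,a+.5,1]));k=(55-o[2])/v[2];print('front',u,a,(o+k*v).round(1))
b=(cloud('wrist',d)-O)@B*1000
for y in range(-85,80,5):
    k=(abs(b[...,1]-y)<1.5)&(abs(b[...,0]+30)<20)&(b[...,2]<70)
    if k.sum(): print(y,b[k][:,2].mean().round(1),end=' | ')
cv2.imwrite('pics/wrist13z.png',cv2.resize(p[100:280,0:300,::-1],None,fx=2.66,fy=2.66,interpolation=cv2.INTER_CUBIC))
E
```

```text
150 256 [-53.3  63.1  58. ] ; 150 46 [-51.6 -76.2  51. ] ; 
170 257 [-40.2  63.1  58. ] ; 170 51 [-38.1 -75.9  51. ] ; 
190 258 [-26.7  63.1  58. ] ; 190 56 [-24.2 -75.6  51. ] ; 
210 259 [-12.7  63.   58. ] ; 210 73 [ -9.7 -67.   51. ] ; 
225 260 [-1.9 63.2 58. ] ; 225 64 [  1.5 -75.6  51. ] ; 
front 100 135 [-61.8 -36.8  55. ]
front 150 136 [-61.2  -4.9  55. ]
front 200 136 [-61.3  27.   55. ]
front 240 136 [-61.4  52.5  55. ]
-85 46.4 | -80 44.7 | -75 50.1 | -70 50.5 | -65 50.8 | -60 51.0 | -55 54.5 | -50 54.2 | -45 53.3 | -40 54.0 | -35 54.3 | -30 54.6 | -25 54.8 | -20 54.6 | -15 54.8 | -10 55.1 | -5 55.4 | 0 55.6 | 5 56.6 | 10 56.9 | 15 57.2 | 20 57.4 | 25 57.2 | 30 58.0 | 35 58.1 | 40 59.5 | 45 56.4 | 50 56.7 | 55 57.0 | 60 57.2 | 65 51.6 | 70 44.1 | 75 44.0 |
```

View pics/wrist13z.png

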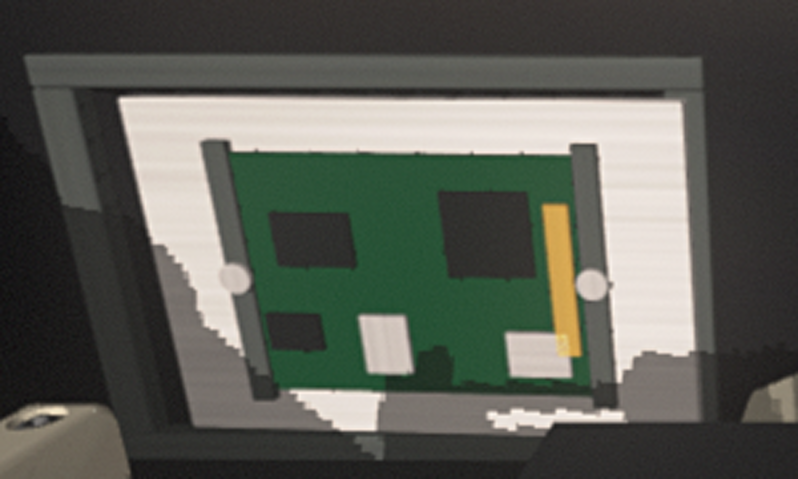

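Request:
apply_moves(
  commands=[
    [0,0,1.5,0,0.004,0],
    [0,0,1.5,-0.006,0,0],
    [0,0,1.5,0,0,0],
    [0,0,1.5,0,0,0],
    [0,0,1.0,0,0,0],
  ],
)

```text
clock: 14.8
position: [0.5796, 0.0666, 0.0765]
ee_rot: [-1.966, -2.45, -0.001]
force: [1.0, 0.7, 0.7]
width: 0.006
```

```bash
python3 -c "
from h import *;st()"
```

```text
t 14.8 box [-13.8 101.6  76.5] z axis in box [-0.     0.001 -1.   ] x [-0.     1.     0.001] Fbox [1.1  0.48 0.7 ] w 0.005777613382866985 q [ 0.42  0.78 -0.97  1.8   0.76  0.99  0.92]
```

Tip at z 54.5 as planned. I advance to just short of the edge.

Request:
apply_moves(
  commands=[
    [-0.5,0.05,0,0,0,0],
    [-0.5,0.05,0.05,0,0,0],
    [-0.4,0.05,0,0,0,0],
    [-0.3,0,0,0,0,0],
  ],
)

```text
clock: 15.2
position: [0.5859, 0.0504, 0.0783]
ee_rot: [1.966, 2.449, 0.004]
force: [0.2, -0.3, -0.3]
width: 0.005
```

```bash
python3 -c "
from h import *;st()
p,d=vision.get_image('wrist');cv2.imwrite('pics/wrist14.png',p[:,:,::-1])
p,d=vision.get_image('side');cv2.imwrite('pics/side14z.png',cv2.resize(p[130:270,260:420,::-1],None,fx=5,fy=4.2,interpolation=cv2.INTER_CUBIC))"
```

```text
t 15.2 box [-11.2  84.4  78.3] z axis in box [ 0.002  0.001 -1.   ] x [-0.     1.     0.001] Fbox [ 0.12 -0.34 -0.27] w 0.004540270821226374 q [ 0.45  0.78 -0.97  1.79  0.76  1.    0.96]
```

View pics/side14z.png

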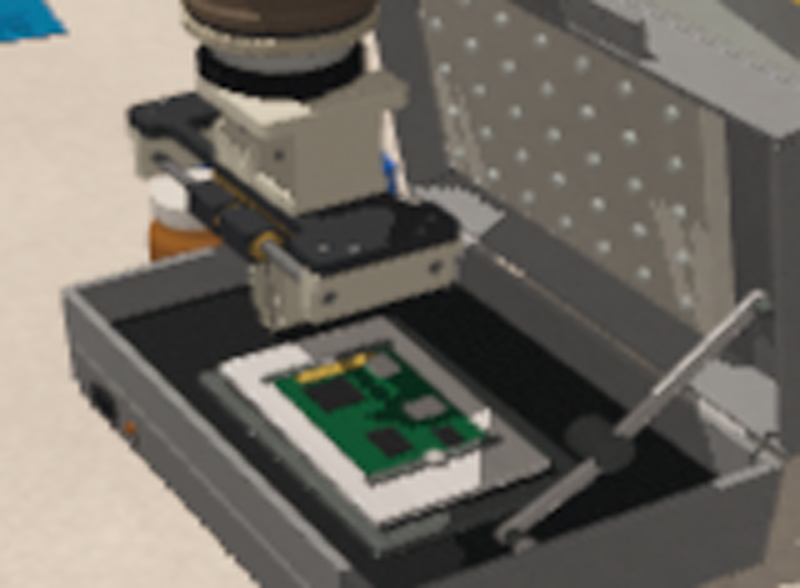

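View pics/wrist14.png

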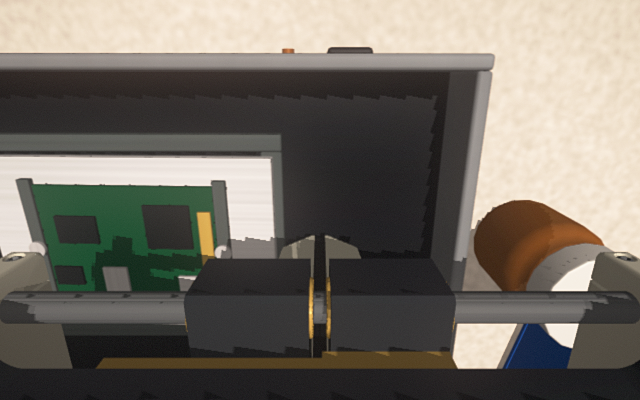

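Request:
apply_moves(
  commands=[
    [0,0,0.2,0,0,0],
    [0,0,0,0,0,0],
  ],
)

```text
clock: 15.5
position: [0.5851, 0.0512, 0.0757]
ee_rot: [-1.965, -2.451, -0.002]
force: [0.1, 0.4, -0.2]
width: 0.002
```

Request:
apply_moves(
  commands=[
    [-0.15,0,0,0,0,0],
    [-0.15,0,0,0,0,0],
    [-0.15,0,0,0,0,0],
  ],
)

```text
clock: 15.8
position: [0.5862, 0.0465, 0.0758]
ee_rot: [1.965, 2.451, 0.002]
force: [-0.6, 0.6, 0.9]
width: 0.005
```

```bash
python3 -c "
from h import *;st()"
```

```text
t 15.8 box [-11.7  80.6  75.8] z axis in box [ 0.001  0.001 -1.   ] x [-0.001  1.     0.001] Fbox [-0.43  0.67  0.86] w 0.004676921551319064 q [ 0.45  0.79 -0.97  1.79  0.77  0.99  0.96]
```

Request:
apply_moves(
  commands=[
    [-0.15,0,0,0,0,0],
    [-0.15,0,0,0,0,0],
  ],
)

```text
clock: 16.0
position: [0.5869, 0.0436, 0.0758]
ee_rot: [1.965, 2.451, 0.003]
force: [0.8, 0.1, 0.3]
width: 0.007
```

```bash
python3 -c "
from h import *;st()
p,d=vision.get_image('wrist');cv2.imwrite('pics/wrist15.png',p[:,:,::-1])
b=(cloud('wrist',d)-O)@B*1000
for y in range(-15,80,5):
    k=(abs(b[...,1]-y)<1.5)&(abs(b[...,0]+45)<10)&(b[...,2]<70)
    if k.sum(): print(y,b[k][:,2].mean().round(1),end=' | ')
"
```

```text
t 16.0 box [-11.7  77.5  75.8] z axis in box [ 0.001  0.001 -1.   ] x [-0.001  1.     0.001] Fbox [ 0.8  -0.08  0.26] w 0.006671094968336471 q [ 0.46  0.79 -0.97  1.79  0.77  0.99  0.97]
-15 53.9 | -10 54.2 | -5 54.5 | 0 54.8 | 5 55.2 | 10 55.5 | 15 55.8 | 20 56.0 | 25 56.2 | 30 56.4 | 35 56.7 | 40 58.1 | 45 56.1 | 50 56.4 | 55 56.6 | 60 56.9 | 65 52.5 | 70 43.8 | 75 43.8 |
```

View pics/wrist15.png

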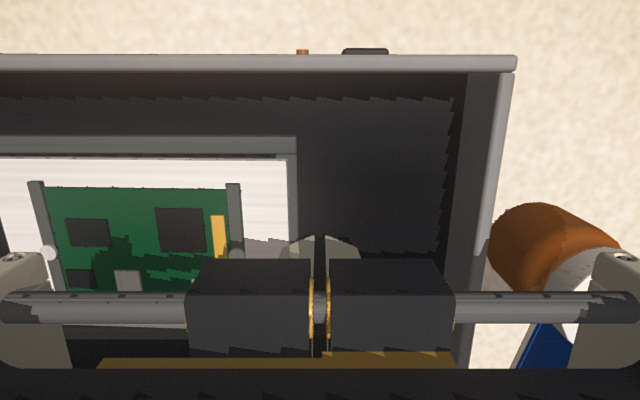

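Request:
apply_moves(
  commands=[
    [-0.15,0,0,0,0,0],
    [-0.15,0,0,0,0,0],
  ],
)

```text
clock: 16.25
position: [0.5875, 0.0407, 0.0757]
ee_rot: [-1.965, -2.451, -0.002]
force: [-0.3, 0.3, 0.9]
width: 0.009
```

Request:
apply_moves(
  commands=[
    [-0.15,0,0,0,0,0],
    [-0.15,0,0,0,0,0],
  ],
)

```text
clock: 16.45
position: [0.5882, 0.0377, 0.0758]
ee_rot: [1.965, 2.451, 0.003]
force: [0.4, 0.3, 0.4]
width: 0.008
```

```bash
python3 -c "
from h import *;st()
p,d=vision.get_image('wrist');cv2.imwrite('pics/wrist16.png',p[:,:,::-1])
b=(cloud('wrist',d)-O)@B*1000
for y in range(-15,80,3):
    k=(abs(b[...,1]-y)<1.)&(abs(b[...,0]+45)<10)&(b[...,2]<70)
    if k.sum(): print(y,b[k][:,2].mean().round(1),end=' | ')
"
```

```text
t 16.45 box [-11.7  71.5  75.8] z axis in box [ 0.001  0.001 -1.   ] x [-0.001  1.     0.001] Fbox [0.49 0.25 0.4 ] w 0.008327709198677789 q [ 0.47  0.79 -0.97  1.78  0.77  1.    0.98]
-15 54.0 | -12 54.1 | -9 54.3 | -6 54.4 | -3 54.4 | 0 54.7 | 3 55.0 | 6 55.3 | 9 55.5 | 12 55.6 | 15 55.8 | 18 56.0 | 21 56.0 | 24 56.3 | 27 56.1 | 30 56.4 | 33 56.6 | 36 56.8 | 39 58.0 | 42 58.2 | 45 56.0 | 48 56.3 | 51 56.5 | 54 56.7 | 57 56.8 | 60 56.9 | 63 57.1 | 66 50.8 | 69 45.5 | 72 43.7 | 75 43.8 | 78 43.8 |
```

View pics/wrist16.png

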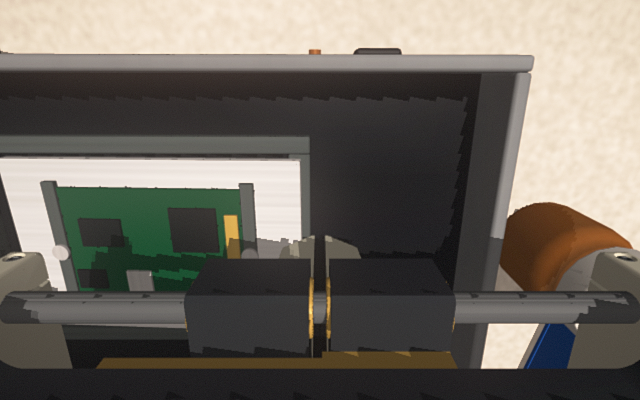

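Request:
apply_moves(
  commands=[
    [-0.15,0,0,0,0,0],
    [-0.15,0,0,0,0,0],
  ],
)

```text
clock: 16.7
position: [0.5888, 0.0353, 0.0758]
ee_rot: [-1.965, -2.451, -0.003]
force: [0.4, 1.3, 0.7]
width: 0.005
```

```bash
python3 -c "
from h import *;st()
p,d=vision.get_image('side');np.save('pics/s17d.npy',d);cv2.imwrite('pics/side17z.png',cv2.resize(p[150:250,260:400,::-1],None,fx=5.7,fy=5.7,interpolation=cv2.INTER_CUBIC))"
```

```text
t 16.7 box [-11.6  69.1  75.8] z axis in box [ 0.001  0.002 -1.   ] x [-0.001  1.     0.002] Fbox [0.63 1.22 0.73] w 0.004646040453030626 q [ 0.47  0.79 -0.97  1.78  0.77  1.    0.98]
```

View pics/side17z.png

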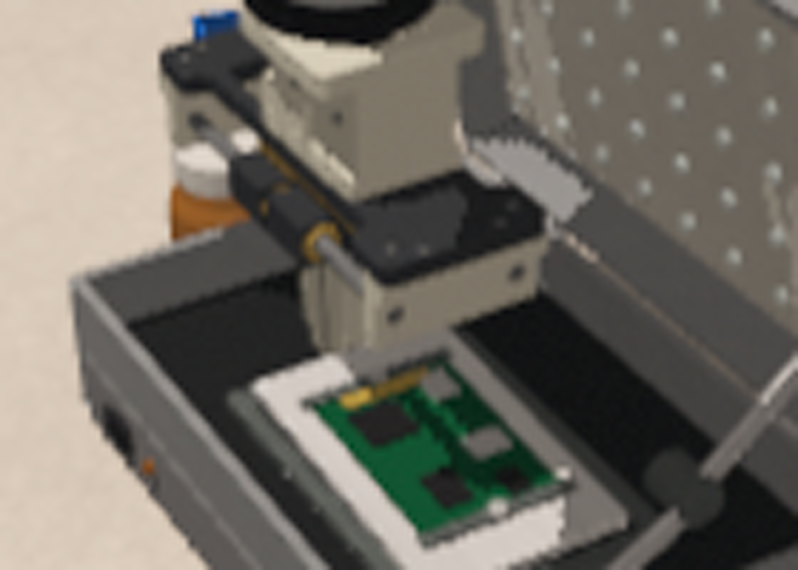

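Contact is made: 1.2 N along +y at TCP y 69. I push on.

Request:
apply_moves(
  commands=[
    [-0.15,0,0,0,0,0],
    [-0.15,0,0,0,0,0],
  ],
)

```text
clock: 16.95
position: [0.5895, 0.0321, 0.0758]
ee_rot: [-1.965, -2.451, -0.003]
force: [-0.2, 1.5, 0.9]
width: 0.002
```

Request:
apply_moves(
  commands=[
    [-0.15,0,0,0,0,0],
    [-0.1,0,0,0,0,0],
  ],
)

```text
clock: 17.15
position: [0.5901, 0.0289, 0.0757]
ee_rot: [1.966, 2.45, 0.002]
force: [0.5, -0.0, 0.2]
width: 0.003
```

```bash
cat > w.py <<'E'
from h import *
import sys
st()
p,d=vision.get_image('wrist');cv2.imwrite('pics/wrist%s.png'%sys.argv[1],p[:,:,::-1])
b=(cloud('wrist',d)-O)@B*1000
for y in range(-15,80,3):
    k=(abs(b[...,1]-y)<1.)&(abs(b[...,0]+45)<10)&(b[...,2]<70)
    if k.sum(): print(y,b[k][:,2].mean().round(1),end=' | ')
E
python3 w.py 18
```

```text
t 17.15 box [-11.7  62.5  75.7] z axis in box [ 0.001  0.    -1.   ] x [-0.  1.  0.] Fbox [ 0.46 -0.15  0.18] w 0.0030863724552649394 q [ 0.48  0.79 -0.97  1.78  0.77  1.    0.99]
-15 50.8 | -12 50.8 | -9 50.8 | -6 50.9 | -3 50.9 | 0 51.1 | 3 51.1 | 6 51.0 | 9 51.0 | 12 51.1 | 15 51.1 | 18 51.1 | 21 50.8 | 24 50.9 | 27 50.8 | 30 50.8 | 33 52.1 | 36 52.0 | 39 49.9 | 42 49.8 | 45 49.9 | 48 49.8 | 51 49.8 | 54 49.8 | 57 49.8 | 60 50.8 | 63 50.7 | 66 50.7 | 69 45.5 | 72 43.9 | 75 43.7 | 78 43.7 |
```

The carrier dropped in and reads level: top at 49.8–51 all along. I lift away and verify.

Request:
apply_moves(
  commands=[
    [0,0,-0.5,0,0,0],
    [0,0,-2,0,0,0],
    [0,0,-3,0,0,0],
    [0,-0.5,-3,0,0,0],
    [0,-0.5,-3,0,0,0],
  ],
)

```text
clock: 17.7
position: [0.5799, 0.0274, 0.1922]
ee_rot: [-1.965, -2.451, -0.003]
force: [0.3, -0.3, 0.6]
width: 0.006
```

Request:
apply_moves(
  commands=[
    [0,-3,-1,0,0,0],
    [0,-3,-1,0,0,0],
    [0,-3,-1,0,0,0],
    [0,-3,0,0,0,0],
    [0,0,0,0,0,0],
  ],
)

```text
clock: 18.2
position: [0.4598, 0.0002, 0.2208]
ee_rot: [1.964, 2.45, -0.003]
force: [-0.4, -0.6, 0.8]
width: 0.003
```

```bash
python3 chk.py 19; python3 - <<'E'
from h import *
p,d=vision.get_image('wrist');c=vision.get_calibration('wrist')
cv2.imwrite('pics/wrist19.png',p[:,:,::-1])
for n in ('side','top','wrist'):
    if n=='wrist': P,D=p,d
    else: P=cv2.imread(f'pics/{n}19.png')[:,:,::-1];D=np.load(f"pics/{n[0]}19d.npy")
    b=(cloud(n,D)-O)@B*1000
    mx=P.max(2).astype(int);mn=P.min(2).astype(int)
    m=(D>0)&(b[...,2]>44)&(b[...,2]<62)&(abs(b[...,0]+12)<52)&(abs(b[...,1]+14)<80)&(mx>75)&(mx-mn<40)
    N,l,s,_=cv2.connectedComponentsWithStats(m.astype(np.uint8))
    if N<2: print(n,'none');continue
    Q=b[m];A=np.c_[Q[:,:2],np.ones(len(Q))]
    for _ in range(4):
        k=np.linalg.lstsq(A,Q[:,2],rcond=None)[0];g=abs(Q[:,2]-A@k)<2;Q=Q[g];A=A[g]
    print(n,len(Q),'tilt x,y',k[:2].round(4),'z@mid',(k@[-12,-14,1]).round(1),cv2.minAreaRect(Q[:,:2].astype(np.float32)),Q.min(0).round(1),Q.max(0).round(1))
E
```

```text
t 18.2 box [-145.2   62.7  220.8] z axis in box [-0.001 -0.002 -1.   ] x [-0.001  1.    -0.002] Fbox [-0.49 -0.52  0.77] w 0.0027804983287340068 q [ 0.8   0.45 -1.2   1.93  0.48  1.09  1.19]
angle 1.3857121743953236 1605
boss 65 [  14. -120.   94.] [  33. -107.  112.] [  22.8 -113.1  105.1]
side 877 tilt x,y [0.0009 0.0025] z@mid 50.5 ((-11.743553161621094, -14.02557373046875), (100.60501098632812, 159.9549102783203), 0.14776359498500824) [-62.  -93.9  48.4] [38.7 66.  52.7]
top 193 tilt x,y [ 0.0106 -0.0064] z@mid 50.4 ((-14.209386825561523, 31.745159149169922), (61.23529052734375, 89.49122619628906), 84.07589721679688) [-56.9  -3.3  47.9] [32.8 59.3 52.2]
wrist 24 tilt x,y [-0.0024  0.0046] z@mid 49.9 ((-11.217655181884766, -11.137275695800781), (139.9192352294922, 80.74505615234375), 89.54788208007812) [-52.1 -80.9  48.4] [29.7 58.5 51. ]
```

View pics/wrist19.png

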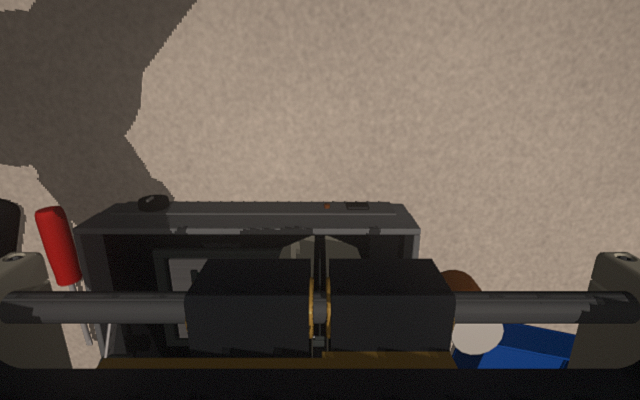

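View pics/side19.png

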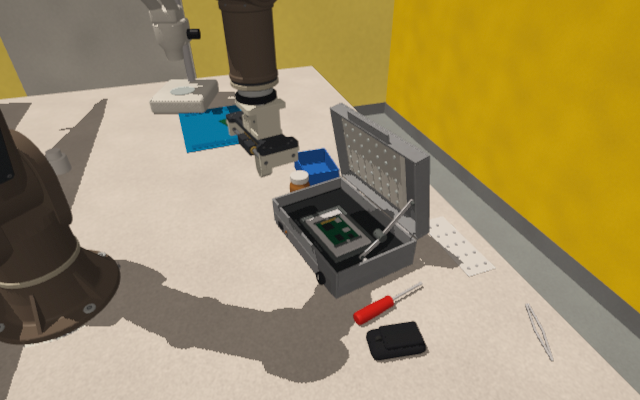

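View pics/top19.png

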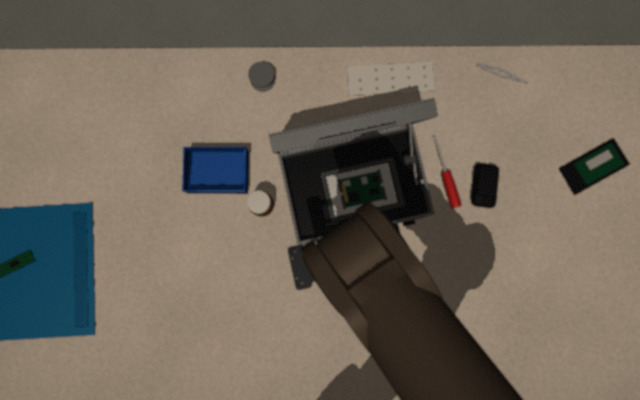

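```bash
python3 - <<'E'
from h import *
P=cv2.imread('pics/side19.png');D=np.load("pics/s19d.npy");b=(cloud('side',D)-O)@B*1000
for x0 in (-49,25):
    print(x0)
    for y in range(-100,75,5):
        k=(abs(b[...,1]-y)<2.5)&(abs(b[...,0]-x0)<5)&(b[...,2]<70)
        if k.sum(): print(y,k.sum(),np.median(b[k][:,2]).round(1),int(P[k].mean()),end=' | ')
cv2.imwrite('pics/side19c.png',cv2.resize(P[185:265,285:400],None,fx=6.5,fy=6.5,interpolation=cv2.INTER_CUBIC))
E
```

```text
-49
-100 10 44.7 20 | -95 15 49.7 38 | -90 8 51.2 44 | -85 6 49.2 82 | -80 9 50.2 106 | -75 7 51.3 107 | -70 6 50.2 106 | -65 8 50.2 105 | -60 13 51.5 75 | -55 5 51.8 68 | -50 7 50.3 81 | -45 10 51.4 67 | -40 8 50.1 85 | -35 7 51.0 83 | -30 6 51.1 64 | -25 9 50.0 82 | -20 4 50.5 83 | -15 10 50.9 83 | -10 5 51.2 70 | -5 8 51.4 78 | 0 8 50.5 87 | 5 6 51.6 76 | 10 6 51.4 70 | 15 8 50.7 73 | 20 7 51.9 66 | 25 7 51.5 76 | 30 5 53.1 57 | 35 6 50.3 82 | 40 5 49.7 96 | 45 6 50.4 109 | 50 6 50.6 118 | 55 7 50.1 151 | 60 5 51.4 101 | 65 3 51.3 93 | 25
-100 6 44.7 26 | -90 7 51.4 119 | -85 4 48.7 91 | -80 6 50.6 110 | -75 7 50.2 101 | -70 5 50.6 109 | -65 7 50.2 104 | -60 8 50.5 97 | -55 5 50.1 96 | -50 4 50.5 104 | -45 7 50.4 108 | -40 6 49.3 105 | -35 9 50.8 99 | -30 5 49.9 106 | -25 7 51.1 107 | -20 5 50.1 106 | -15 5 49.8 106 | -10 6 50.2 106 | -5 6 50.3 110 | 0 3 51.0 110 | 5 5 49.6 110 | 10 6 49.7 105 | 15 6 49.6 103 | 20 4 50.0 109 | 25 6 50.1 109 | 30 4 51.0 111 | 35 6 50.9 104 | 40 3 50.8 158 | 45 3 51.0 201 | 50 5 49.9 202 | 55 7 50.6 179 | 60 5 50.9 116 | 65 3 50.0 88 |
```

View pics/side19c.png

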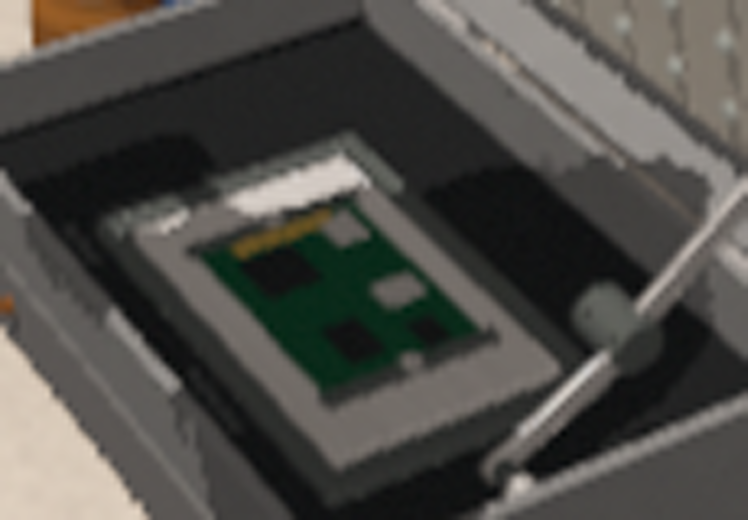

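```bash
python3 -c "
from h import *;st();print(order.sign_off())"
```

```text
t 18.35 box [-141.2   62.7  221. ] z axis in box [ 0.002  0.    -1.   ] x [-0.  1.  0.] Fbox [ 0.27  0.19 -0.88] w 2.5325467658049003e-06 q [ 0.8   0.45 -1.2   1.93  0.48  1.09  1.19]
the job is handed in; nothing more can be done
None
```

The job is handed in, at 18.35 s. I lifted the lid by its lip with closed fingers to about 1.375 rad and pushed the stay's knuckle onto its stop. Then I pushed the carrier's left edge about 7 mm to the right until it dropped into the frame.

**Lid and stay:** With the arm clear, the lid measured 1.386 rad. The knuckle had moved about 12 mm back and down, to near x 23–24. The push ended against a hard stop at about 28 N, so the stay is locked. I could not read the knee angle itself; this rests on the knuckle's position and the stop.

**Carrier:** The side view shows the rails free all around it. Its top is at about 50–51 mm along both long edges, with a fitted tilt of about 0.003 rad. A fit to the top view gave about 0.012 rad, but from few points with the arm partly blocking the view, so I trusted the side view.

**Rest of the bench:** In the pictures, the jar, driver, bin and mouse had not visibly moved, and the gripper was clear of everything.

**What didn't go as planned:**
- My first tilted approach ran into the elbow joint's limit, so I lifted with the tool tilted sideways instead.
- The fingertips are narrower than I had assumed, so they met the carrier about 13 mm later than planned.

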